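# Free a locked centrifuge, remix its vials and rack them

### The job

The centrifuge has stopped with its lid locked: take the release pin, push it down through the slot in the deck until the hidden latch lets the lid spring ajar, and stand the pin back in its stand. Open the lid fully, then take the vials one by one, clockwise seen from above starting with the rotor cup nearest the slot, press each right down on the mixer's sprung cup for two seconds and stand it in a free hole of the rack. Finally shut the lid until it latches; leave the things around alone.

Things in the scene. Friction and masses are not known exactly. Their poses are not given: they have to be found in the camera images.
- centrifuge: White bench centrifuge turned to face right, fixed, 240 x 200 mm, flat deck top 85 mm up; origin under its middle, its front is -x, z up. In its round chamber (140 mm) a rotor has four upright cups on a 56 mm square, inner floors at [-16,-28] (nearest the slot), [-16,28], [40,28], [40,-28] mm, z 61, rims level with the deck, 32 mm bore, 37 mm outside.
- release_slot (a point): Middle of the mouth of the release slot, in the deck top at the front right corner: 9 mm wide (centrifuge x), 24 mm long (centrifuge y). The hidden latch tab (20 x 22 mm) lies level 27 mm below the mouth; sprung, about 3 N at first, 8 N at the end of its 10 mm travel.
- latch (a joint): Turn of the hidden latch, rad: 0 at rest (holding the lid if that is shut), 0.33 tab fully down; it lets go of the lid at about 0.2 (tab 6 mm down) and springs back when let go. A lid pushed shut snaps under it by itself.
- lid (a joint): Lid angle, rad: 0 shut, 1.68 wide open against its stop. The freed lid springs up to about 0.15 and rests there on a sprung lifter; from about 1.3 on it stays open by its weight, below that it sinks back, damped (0.3 kg). From 0.15 it takes about 6 to 12 N on its front edge to push it shut and latch it.
- lid_handle (a point): Middle of the lid's grab bar: round, 12 mm thick, 76 mm free length along centrifuge y, its middle 30 mm to +y of the centre line, 38 mm in front of the lid's front wall (32 mm gap); axes turn with the lid. It lies 203 mm in front of and 20 mm above the hinge line when shut, 23 mm above the deck.
- lid_hinge (a point): Point on the lid's hinge line, which runs along centrifuge y 3 mm above the deck at its back. The lid is a grey hood 160 x 170 x 42 mm with a clear window, its front wall 165 mm from the hinge; it opens upward and backward.
- lid_front (a point): Point on the lid's flat top face, 15 mm behind its front edge, in line with the middle of the grab bar: a place to press it shut.
- release_pin: Release pin, upright, origin at its tip, z along it: steel rod 6 mm thick, 45 mm long, then a flange 22 mm wide, 4 mm thick, then a black round handle 14 mm thick from 49 to 99 mm. 45 g.
- pin_stand: Stand of the release pin, fixed: aluminium block 46 x 46 x 52 mm on a 58 mm foot, origin under its middle, with a 10 mm hole, 49 mm deep, in the middle of its top; the pin's flange rests on the top, its tip then 7 mm above the bench.
- mixer: White vortex mixer, fixed, 122 x 100 mm with rounded edges, origin under its middle; a black rubber cup 50 mm wide stands on its top, rim 92 mm above the bench.
- cup_seat (a point): Middle of the flat seat inside the mixer's rubber cup, 82 mm above the bench at rest; the recess is 10 mm deep, 31 mm wide at the seat, walls flaring to 45 mm (a vial may stand up to 4 mm off centre).
- mixer_cup (a joint): How far the mixer's cup is pushed down, m: 0 at rest, 0.006 fully down; sprung, 3 N at first, about 9 N fully down.
- rack: White vial rack, loose, 76 x 150 x 29 mm, origin under its middle, long along its own y: eight through holes in two rows, at x = -18 and +18 mm, y = -54, -18, 18 and 54 mm, 30 mm wide; a vial in one stands on the base plate, 4 mm up, its cap 63 mm above the bench.
- timer: Bystander: bench timer, 62 x 66 x 20 mm, origin under its middle.
- beaker: Bystander: small empty plastic beaker, 45 mm wide, 60 mm high, origin under its middle.
- tape: Bystander: roll of white sealing tape, 52 mm wide, 13 mm high, origin under its middle.
- sample_1: Glass sample vial with black cap, 27 mm thick, 59 mm high, 30 g, origin under its foot, z up. At the start, if present, it stands in the first cup of the rotor, counted clockwise from above from the cup nearest the release slot, its top 35 mm above the deck.
- sample_2: Glass sample vial with black cap, 27 mm thick, 59 mm high, 30 g, origin under its foot, z up. At the start, if present, it stands in the second cup of the rotor, counted clockwise from above from the cup nearest the release slot, its top 35 mm above the deck.
- sample_3: Glass sample vial with black cap, 27 mm thick, 59 mm high, 30 g, origin under its foot, z up. At the start, if present, it stands in the third cup of the rotor, counted clockwise from above from the cup nearest the release slot, its top 35 mm above the deck.
- sample_4: Glass sample vial with black cap, 27 mm thick, 59 mm high, 30 g, origin under its foot, z up. At the start, if present, it stands in the fourth cup of the rotor, counted clockwise from above from the cup nearest the release slot, its top 35 mm above the deck.
Things that resemble listed ones, but are neither listed nor needed, are in the scene too. What is shaped like the pin_stand but yellow is not meant.

How it is judged:
By the outcome, as a careful person would: the job done as asked, in the order asked, and still so for the second after the job is handed in, with the robot touching nothing.
Of sample_1, sample_2, sample_3, sample_4 only 2 to 4 are there at a start; the rules pass over those that are not, and their reading is None.
At some moment in a run one of rack may be knocked a few centimetres aside while the robot is not near it.
It also fails if it takes over 210 s, if anything falls off the work surface, if the arm or the gripper's body presses on something with over 40 N, if the wrist force passes 120 N, or if a joint passes its speed limit or range.

### The arm

A 7-joint arm with a two-finger parallel gripper is mounted at the origin on a cart in front of the work surface, level with it; the furniture and walls round the work are solid. World frame = base frame: x ahead of the robot, y to its left, z up, the work surface at z = 0. Lengths are in m, angles in rad, forces in N, time in s.
With the tool pointing down it reaches from about 0.4 to 0.875 m from the base axis. Payload 4.4 kg.
Tool frame: the origin (TCP) lies on the mounting face of the last link; the fingertips stand 173 mm ahead of it and the grasp point (between the pads) lies 155 mm ahead of it; z points along the fingers, y is the line along which they close (so a half turn about z gives the same grasp; the last joint's range is limited). The gripper opens to 85 mm and grips with 20 to 120 N. Pads are 22 mm wide; open, the fingers measure 114 mm over their backs; the gripper's body (76 mm by 85 mm) begins 54 mm behind the grasp point. The pads swing forward as they close: fully open they stand 13 mm farther back than shut.
Start: joints at [1.064, 0.628, 0.038, 1.517, -0.027, 0.996, -0.02], TCP at [0.277, -0.588, 0.405] pointing down, gripper open.
Joint ranges: [-3.06, 3.06], [-0.37, 2.12], [-1.25, 1.32], [0.18, 2.47], [-1.1, 4.24], [0.23, 1.98], [-2.94, 2.94]. Speed limits (rad/s): [2.57, 2.57, 3.14, 3.14, 3.14, 3.14, 3.14].

### API

Orientations are given as a unit quaternion [w, x, y, z].
In Python, from cell import robot gives the robot as it stands. The module is installed in compiled form; this text tells all that it offers.
- The arm moves only by the shell command python3 -m inch 'ROWS' [OPENING] [FORCE]. ROWS is JSON, a list of rows, each a list of 2 entries, a list of its own where there are three numbers: the shift along the tool's x, y, z in m, then the turn about the tool's z in rad. A call has 1 to 5 rows; each row is the pose to reach, as a shift and turn from the pose commanded when the call began, along the tool's axes at that moment; what a row does not reach only later rows make up. A row lasts 1/8 s, in which the tool goes at most 62.5 mm and 10.7 degrees, less where a joint would pass 70% of its speed; a pose out of reach is approached as far as the arm can. A call with a gripper value outside its range is refused whole. OPENING is the opening, from 0 (shut) to 1 (fully open), set as the call begins (- or left out, the last holds). The fingers move at their own pace and stop on an object; FORCE is the grip in N (left out, the last holds). Time passes only in rows, so rows that repeat a pose let the fingers close. It gives the time, the measured TCP pose, the force, the opening and the grip force at its end, in the units of the state.
- robot.read_state(): the state, without advancing time (a new reading comes with each control period).
- robot.snapshot(name): name is "side" or "top"; returns the picture (384x512x3 uint8, red, green, blue); there is no depth.
- robot.camera_params(name): a dict with "K" (3x3 intrinsics, pixels), "D" ([k1, k2, p1, p2, k3] as OpenCV has them; the pictures are not rectified), "xyz" and "attitude" of the camera in the world. Camera axes: x right, y up, looking along -z (the intrinsics and any distortion apply to the point x, -y, -z); pixel columns grow to the right and rows downward; lengths in m; the calibration is good to about 2 mm. A picture is of the moment at which its call begins. camera_params takes no time and is no camera call.
- robot.finish_job(): hands the job in; it is judged then, once.
The state is a dict: "time": time; "joints": joint angles; "joint_vel": joint speeds; "effort": joint torques, N m; "tcp_pos": TCP position; "orientation": TCP orientation; "contact_force": force on the tool from outside, world axes, zero at the start; "ft_torque": the same for the moment, N m; "finger_gap": finger opening in m; "grip_force": force on a finger pad.
Only numpy, scipy, OpenCV 4.12 (cv2) and the standard library are available. Lean on these libraries where they do the work, as an engineer would, in place of code of your own. Each camera call takes 0.05 s, during which the arm holds its last target. There are 200 camera calls.

## Working session

There is one attempt and no reset: what is moved stays moved. The work goes in short steps, Python scripts to look and compute and a shell command to move; the robot and the scene stay as the last step left them, time stands still between calls to the robot, and variables do not carry over. Pictures are saved under pics/ and viewed, at most 14 in all, crops included, and the job is handed in when it is done.

```bash
mkdir -p pics
cat > h.py <<'E'
import numpy as np, cv2
from cell import robot
from scipy.spatial.transform import Rotation as R
def q2R(q): return R.from_quat([q[1],q[2],q[3],q[0]]).as_matrix()
def cam(n):
    p=robot.camera_params(n); a=np.array(p['attitude'],float)
    M=q2R(a) if a.size==4 else a.reshape(3,3)
    return np.array(p['K'],float),np.array(p['D'],float),np.array(p['xyz'],float),M@np.diag([1,-1,-1])
def proj(n,P):
    K,D,t,M=cam(n); rv=cv2.Rodrigues(M.T)[0]
    return cv2.projectPoints(np.array(P,float).reshape(-1,1,3),rv,-M.T@t,K,D)[0].reshape(-1,2)
def ray(n,uv,z):
    K,D,t,M=cam(n); u=cv2.undistortPoints(np.array(uv,float).reshape(-1,1,2),K,D).reshape(-1,2)
    d=np.c_[u,np.ones(len(u))]@M.T
    s=(z-t[2])/d[:,2]; return t+d*s[:,None]
def snap(n,f,scale=1,crop=None):
    im=robot.snapshot(n)[:,:,::-1]; cv2.imwrite('pics/raw_'+f,im)
    if crop: im=im[crop[1]:crop[3],crop[0]:crop[2]]
    cv2.imwrite('pics/'+f,cv2.resize(im,None,fx=scale,fy=scale,interpolation=cv2.INTER_CUBIC))
def rel(target,yaw=None):
    s=robot.read_state(); Rm=q2R(s['orientation'])
    return np.round(Rm.T@(np.array(target)-s['tcp_pos']),4)
E
python3 - <<'E'
from h import *
snap('top','t0.png',1.5); snap('side','s0.png',1.5)
for n in('top','side'): print(robot.camera_params(n))
print(robot.read_state())
E
```

```text
{'K': array([[371.81395008,   0.        , 249.94765867],
       [  0.        , 371.81395008, 196.90789277],
       [  0.        ,   0.        ,   1.        ]]), 'D': array([-0.10694242,  0.        ,  0.        ,  0.        ,  0.        ]), 'xyz': array([ 0.47802675, -0.13523513,  1.61431295]), 'attitude': array([ 0.70891054,  0.01483821, -0.02128109, -0.7048211 ])}
{'K': array([[397.85916943,   0.        , 258.37419382],
       [  0.        , 397.85916943, 197.23767352],
       [  0.        ,   0.        ,   1.        ]]), 'D': array([-0.00298876,  0.        ,  0.        ,  0.        ,  0.        ]), 'xyz': array([0.27792537, 0.97354627, 1.01243958]), 'attitude': array([-0.11916916, -0.05408977,  0.42909938,  0.89372632])}
{'time': 0.1, 'joints': array([ 1.06423213,  0.62923258,  0.03845357,  1.51827791, -0.02699199,
        0.99634173, -0.02000431]), 'joint_vel': array([-3.14215684e-04, -4.40382831e-04, -9.65204572e-04, -1.26722643e-03,
        4.98704168e-05, -5.58354246e-04,  6.36086338e-04]), 'effort': array([ 2.24110045e-03, -5.64530253e+01,  1.23007771e+00, -1.93975192e+01,
        1.12542347e-02,  5.38740322e-03,  1.59446762e-05]), 'tcp_pos': array([ 0.27721715, -0.5876152 ,  0.40389145]), 'orientation': array([-8.46343521e-04,  9.75814421e-01,  2.18598850e-01, -2.04438772e-04]), 'contact_force': array([ 0.36202801, -0.25229649,  0.17710433]), 'ft_torque': array([0.02290707, 0.03517055, 0.00131776]), 'grip_force': 0.0, 'finger_gap': 0.08545665078057971}
```

View pics/t0.png

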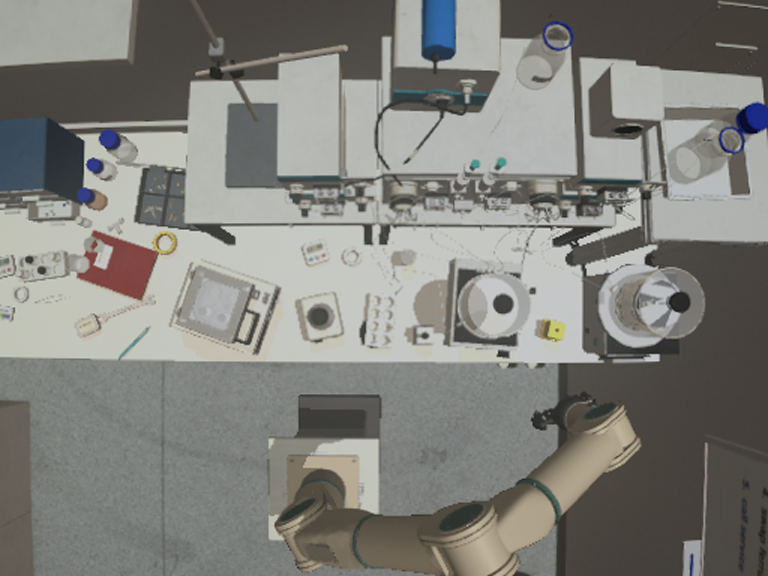

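View pics/s0.png

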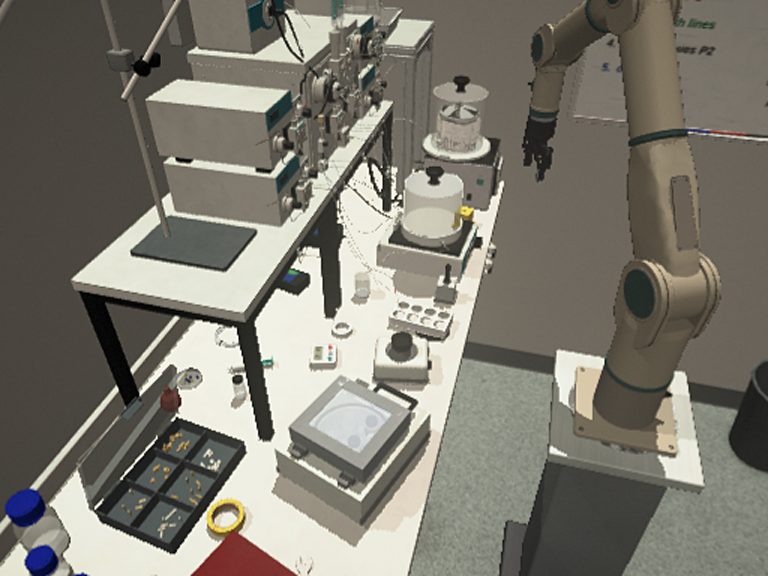

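The top picture shows the centrifuge at display px (228,305) and the mixer at (319,317). The rack is at (379,320), the pin stand with its pin at (424,335), and a yellow stand at (553,330). The timer is at (315,252), the tape at (351,256) and the beaker at (403,257).

Pin candidates are the grey block with a pin (424,335) and the yellow block (553,330). By the description I choose the grey one and check it in a crop.

Run:
```python
from h import *
a=cv2.imread('pics/raw_t0.png'); b=cv2.imread('pics/raw_s0.png')
A=cv2.resize(a[165:245,105:305],(800,320),interpolation=cv2.INTER_CUBIC)
B=cv2.resize(b[165:225,220:320],(466,280),interpolation=cv2.INTER_CUBIC)
C=cv2.resize(b[240:350,180:295],(293,280),interpolation=cv2.INTER_CUBIC)
o=np.zeros((600,800,3),np.uint8); o[:320]=A; o[320:,:466]=B; o[320:,490:783]=C
cv2.imwrite('pics/c1.png',o)
```

```text
(no output)
```

View pics/c1.png

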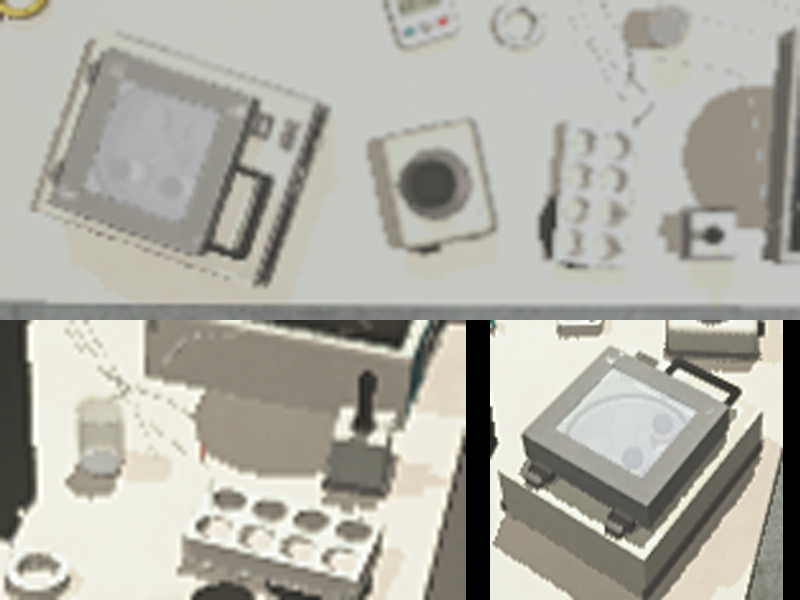

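Run:
```python
from h import *
from scipy.optimize import least_squares
L=np.array([[.12,-.1,.085],[-.12,-.1,.085],[-.12,.1,.085],[.12,.1,.085]])
T=np.array([[128.7,174.5],[185.2,190.5],[170,234.5],[114.5,217]])
S=np.array([[240.8,334.3],[286.8,275.4],[183.9,300.9]]);SL=L[[3,2,0]]
def W(p,L): c,s=np.cos(p[2]),np.sin(p[2]); return np.array(L)@np.array([[c,s,0],[-s,c,0],[0,0,1]])+[p[0],p[1],0]
f=lambda p:np.r_[(proj('top',W(p,L))-T).ravel(),(proj('side',W(p,SL))-S).ravel()]
r=least_squares(f,[.6,.2,1.5],loss='soft_l1');print('cent',r.x,f(r.x).round(1))
p=r.x; 
print('slot click',ray('top',[[177.5,198.75]],.085))
print('mixer',ray('top',[[213.5,210.5]],.092))
print('pin top-cam',ray('top',[[283.25,223.5]],.106),'side',ray('side',[[298.8,176.4]],.106), proj('top',[[0,0,0]]))
h=np.array([[583,144],[615,144],[580,177],[613,178],[576,210],[610,212],[573,245],[607,245]])/4+[105,165]
H=ray('top',h,.029);print('rack holes',H.round(3))
print('handle',W(p,[[0,0,0]]))
```

```text
cent [0.52552645 0.27295753 1.26124427] [ 0.1 -2.5 -2.3 -0.8 -2.4  1.4 -1.   0.6  0.9 -0.4  0.4 -1.4 -0.6 -1.5]
slot click [[0.54685074 0.1500039  0.085     ]]
mixer [[ 4.99299571e-01 -1.09873263e-05  9.20000000e-02]]
pin top-cam [[ 0.44799664 -0.28445793  0.106     ]] side [[ 0.44781664 -0.28584268  0.106     ]] [[214.64323481 326.03939494]]
rack holes [[ 0.542 -0.153  0.029]
 [ 0.542 -0.187  0.029]
 [ 0.506 -0.15   0.029]
 [ 0.506 -0.185  0.029]
 [ 0.471 -0.146  0.029]
 [ 0.469 -0.182  0.029]
 [ 0.434 -0.143  0.029]
 [ 0.434 -0.179  0.029]]
handle [[0.52552645 0.27295753 0.        ]]
```

```bash
cat > g.py <<'E'
from h import *
def W(p,L): c,s=np.cos(p[2]),np.sin(p[2]); return np.array(L,float)@np.array([[c,s,0],[-s,c,0],[0,0,1]])+[p[0],p[1],0]
def inv(p,P): c,s=np.cos(p[2]),np.sin(p[2]); return (np.array(P)-[p[0],p[1],0])@np.array([[c,-s,0],[s,c,0],[0,0,1]])
def wire(im,n,p,segs,col,s,o):
    for a,b in segs:
        q=(proj(n,W(p,[a,b]))-o+.5)*s-.5
        cv2.line(im,tuple(np.round(q[0]).astype(int).tolist()),tuple(np.round(q[1]).astype(int).tolist()),col,1)
E
python3 - <<'E'
from g import *
from scipy.optimize import minimize
gs={}
for n,f in(('top','t0'),('side','s0')):
    g=cv2.GaussianBlur(cv2.cvtColor(cv2.imread(f'pics/raw_{f}.png'),cv2.COLOR_BGR2GRAY),(0,0),.8).astype(np.float32)
    gs[n]=(cv2.Sobel(g,cv2.CV_32F,1,0),cv2.Sobel(g,cv2.CV_32F,0,1))
def loop(P): return [(P[i],P[(i+1)%len(P)]) for i in range(len(P))]
def lid(h,zt=.130):
    x0,x1=h-.005,h-.165
    return loop([[x0,-.085,zt],[x1,-.085,zt],[x1,.085,zt],[x0,.085,zt]])
deck=loop([[.12,-.1,.085],[-.12,-.1,.085],[-.12,.1,.085],[.12,.1,.085]])
def score(p,segs,n):
    s=0
    for a,b in segs:
        q=proj(n,W(p,np.linspace(a,b,60))).astype(np.float32)
        d=q[-1]-q[0]; nn=np.array([-d[1],d[0]])/np.linalg.norm(d)
        gx,gy=[cv2.remap(G,q[:,0].reshape(-1,1),q[:,1].reshape(-1,1),1).ravel() for G in gs[n]]
        s+=np.minimum(np.abs(gx*nn[0]+gy*nn[1]),150).mean()
    return s
dside=[deck[i] for i in(1,2,3)]+[([.12,-.1,0],[.12,.1,0])]
def F(x): return -(score(x[:3],deck,'top')+score(x[:3],dside,'side')+score(x[:3],lid(x[3],x[4]),'top')+score(x[:3],lid(x[3],x[4]),'side'))
from scipy.optimize import differential_evolution as DE
r=DE(F,[(.505,.545),(.255,.295),(1.2,1.36),(.085,.115),(.122,.138)],seed=1,maxiter=60,popsize=12)
p=r.x;print(p,r.fun)
print('slot local',inv(p,ray('top',[[177.5,198.75]],.085)),'handle ends',inv(p,ray('top',np.array([[268,175],[243,255]])/4+[105,165],.108)))
o=[]
for n,f,org,sz in(('top','t0',(108,165),(84,78)),('side','s0',(180,235),(110,105))):
    im=cv2.imread(f'pics/raw_{f}.png')[org[1]:org[1]+sz[1],org[0]:org[0]+sz[0]]; s=5 if n=='top' else 3.4
    im=cv2.resize(im,None,fx=s,fy=s,interpolation=cv2.INTER_CUBIC)
    wire(im,n,p[:3],deck,(0,0,255),s,np.array(org)); wire(im,n,p[:3],lid(p[3],p[4]),(0,200,0),s,np.array(org))
    o.append(im)
h=max(i.shape[0] for i in o); cv2.imwrite('pics/c2.png',np.hstack([cv2.copyMakeBorder(i,0,h-i.shape[0],0,0,0) for i in o]))
E
```

```text
Traceback (most recent call last):
  File "h.py", line 10, in proj
    K,D,t,M=cam(n); rv=cv2.Rodrigues(M.T)[0]
            ~~~^^^
  File "h.py", line 6, in cam
    p=robot.camera_params(n); a=np.array(p['attitude'],float)
ValueError: time passes only in moves, steps and waits
```

Too many camera_params calls; I'll cache them.

```bash
sed -i 's/^def cam(n)/import functools\n@functools.cache\ndef cam(n)/' h.py
cat > fit.py <<'E'
from g import *
from scipy.optimize import differential_evolution as DE
gs={}
for n,f in(('top','t0'),('side','s0')):
    g=cv2.GaussianBlur(cv2.cvtColor(cv2.imread(f'pics/raw_{f}.png'),cv2.COLOR_BGR2GRAY),(0,0),.8).astype(np.float32)
    gs[n]=(cv2.Sobel(g,cv2.CV_32F,1,0),cv2.Sobel(g,cv2.CV_32F,0,1))
def loop(P): return [(P[i],P[(i+1)%len(P)]) for i in range(len(P))]
def lid(h,zt=.130):
    x0,x1=h-.005,h-.165
    return loop([[x0,-.085,zt],[x1,-.085,zt],[x1,.085,zt],[x0,.085,zt]])
deck=loop([[.12,-.1,.085],[-.12,-.1,.085],[-.12,.1,.085],[.12,.1,.085]])
def score(p,segs,n):
    s=0
    for a,b in segs:
        q=proj(n,W(p,np.linspace(a,b,60))).astype(np.float32)
        d=q[-1]-q[0]; nn=np.array([-d[1],d[0]])/np.linalg.norm(d)
        gx,gy=[cv2.remap(G,q[:,0].reshape(-1,1),q[:,1].reshape(-1,1),1).ravel() for G in gs[n]]
        s+=np.minimum(np.abs(gx*nn[0]+gy*nn[1]),150).mean()
    return s
dside=[deck[i] for i in(1,2,3)]+[([.12,-.1,0],[.12,.1,0])]
def F(x): return -(score(x[:3],deck,'top')+score(x[:3],dside,'side')+score(x[:3],lid(x[3],x[4]),'top')+score(x[:3],lid(x[3],x[4]),'side'))
r=DE(F,[(.505,.545),(.255,.295),(1.2,1.36),(.085,.115),(.122,.138)],seed=1,maxiter=60,popsize=12)
p=r.x;print(p,r.fun)
print('slot local',inv(p,ray('top',[[177.5,198.75]],.085)),'handle ends',inv(p,ray('top',np.array([[268,175],[243,255]])/4+[105,165],.108)))
o=[]
for n,f,org,sz in(('top','t0',(108,165),(84,78)),('side','s0',(180,235),(110,105))):
    im=cv2.imread(f'pics/raw_{f}.png')[org[1]:org[1]+sz[1],org[0]:org[0]+sz[0]]; s=5 if n=='top' else 3.4
    im=cv2.resize(im,None,fx=s,fy=s,interpolation=cv2.INTER_CUBIC)
    wire(im,n,p[:3],deck,(0,0,255),s,np.array(org)); wire(im,n,p[:3],lid(p[3],p[4]),(0,200,0),s,np.array(org))
    o.append(im)
h=max(i.shape[0] for i in o); cv2.imwrite('pics/c2.png',np.hstack([cv2.copyMakeBorder(i,0,h-i.shape[0],0,0,0) for i in o]))
E
python3 fit.py
```

```text
[0.52472343 0.27120806 1.24923087 0.09999035 0.1338713 ] -1704.7611083984375
slot local [[-0.10799807 -0.05929995  0.085     ]] handle ends [[-0.10451839 -0.01404621  0.108     ]
 [-0.10701568  0.07082552  0.108     ]]
```

View pics/c2.png

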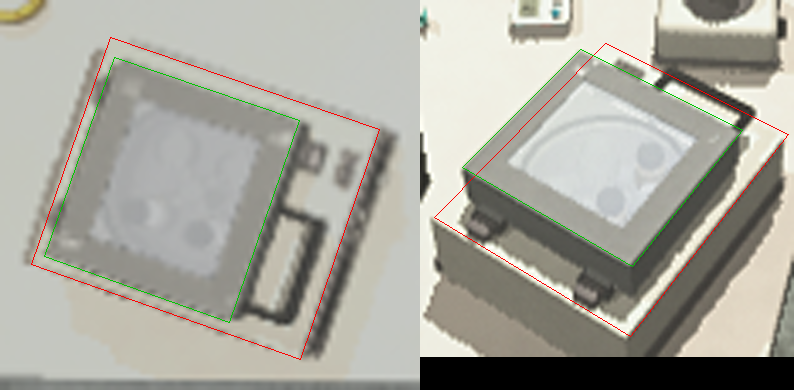

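The slot is at local (-108,-59) mm, crop (347,167). The grey stand holds the pin and no other pin is seen. The overlay fits within about a pixel. Now to move.

```bash
cat > p.py <<'E'
import sys
from h import *
# chain of targets x y z yawdeg ; prints tool-axis shift + turn for each, from the preceding target (first: measured)
s=robot.read_state(); pos=np.array(s['tcp_pos']); Rm=q2R(s['orientation']); yaw=np.arctan2(Rm[1,0],Rm[0,0])
print('t',round(s['time'],1),'tcp',pos.round(4),'yaw',round(np.degrees(yaw),1),'F',s['contact_force'].round(1),'gap',round(s['finger_gap'],4),'tilt',Rm[:2,2].round(4),'j7',s['joints'][6].round(2))
for a in sys.argv[1:]:
    x,y,z,w=map(float,a.split(',')); w=np.radians(w)
    M=np.array([[np.cos(yaw),np.sin(yaw),0],[np.sin(yaw),-np.cos(yaw),0],[0,0,-1]])
    d=M.T@(np.array([x,y,z])-pos); t=-(w-yaw)
    print(a,'->',d.round(4).tolist(),round(t,3),'rows',int(np.ceil(max(np.linalg.norm(d)/.0625,abs(t)/.1868))))
    pos=np.array([x,y,z]); yaw=w
E
python3 p.py .30,-.285,.404,71.6 .448,-.285,.32,71.6 .448,-.285,.242,71.6
```

```text
t 0.1 tcp [ 0.2772 -0.5876  0.4039] yaw 25.3 F [ 0.4 -0.3  0.2] gap 0.0855 tilt [-0.0008  0.0016] j7 -0.02
.30,-.285,.404,71.6 -> [0.1497, -0.264, -0.0001] -0.809 rows 5
.448,-.285,.32,71.6 -> [0.0467, 0.1404, 0.084] -0.0 rows 3
.448,-.285,.242,71.6 -> [0.0, 0.0, 0.078] -0.0 rows 2
```

```bash
python3 -m inch '[[[0.15,-0.264,0],-0.809],[[0.15,-0.264,0],-0.809],[[0.15,-0.264,0],-0.809],[[0.15,-0.264,0],-0.809],[[0.15,-0.264,0],-0.809]]' 0.6 60 
python3 -m inch '[[[0,0,0],0],[[0,0,0],0],[[0,0,0],0]]'
python3 p.py .448,-.285,.32,71.6
```

```text
time: 0.72
tcp_pos: [0.3002, -0.2827, 0.4047]
orientation: [-0.0, 0.81, 0.587, 0.0]
contact_force: [1.4, -0.2, -0.3]
finger_gap: 0.0508
grip_force: 0.0
time: 1.1
tcp_pos: [0.3003, -0.2863, 0.4046]
orientation: [0.0, 0.812, 0.584, -0.0]
contact_force: [0.5, -0.3, -0.7]
finger_gap: 0.0511
grip_force: 0.0
t 1.1 tcp [ 0.3003 -0.2863  0.4046] yaw 71.5 F [ 0.5 -0.3 -0.7] gap 0.0511 tilt [ 0.0002 -0.0005] j7 0.26
.448,-.285,.32,71.6 -> [0.0482, 0.1396, 0.0846] -0.002 rows 3
```

```bash
python3 -m inch '[[[0.048,0.14,0.084],0],[[0.048,0.14,0.084],0],[[0.048,0.14,0.084],0],[[0.048,0.14,0.084],0]]' 
python3 -m inch '[[[0,0,0.04],0],[[0,0,0.077],0],[[0,0,0.077],0],[[0,0,0.077],0]]'
python3 - <<'E'
from h import *
a=robot.snapshot('top')[190:255,240:320,::-1]; b=robot.snapshot('side')[130:220,260:350,::-1]
cv2.imwrite('pics/c3.png',np.hstack([cv2.resize(a,(480,390),interpolation=2),cv2.resize(b,(390,390),interpolation=2)]))
E
python3 p.py
```

```text
time: 1.6
tcp_pos: [0.4507, -0.2837, 0.3183]
orientation: [-0.001, 0.811, 0.586, 0.0]
contact_force: [-1.0, 0.4, 0.9]
finger_gap: 0.0512
grip_force: 0.0
time: 2.1
tcp_pos: [0.4483, -0.2846, 0.2449]
orientation: [0.001, 0.811, 0.584, 0.0]
contact_force: [0.3, -0.2, 1.1]
finger_gap: 0.0511
grip_force: 0.0
t 2.2 tcp [ 0.4487 -0.2845  0.2454] yaw 71.6 F [-0.1  0.5  0.2] gap 0.0515 tilt [ 0.0025 -0.0016] j7 -0.01
```

View pics/c3.png

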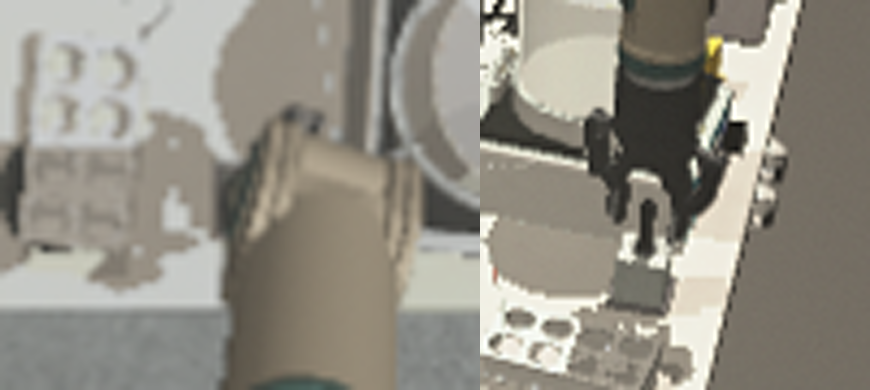

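The side view (right half) shows the pin handle (648,225) centred between the fingers (615,200) and (685,230). Closing the gripper.

```bash
python3 -m inch '[[[0,0,0],0],[[0,0,0],0],[[0,0,0],0],[[0,0,0],0],[[0,0,0],0]]' 0 60
python3 p.py
python3 -m inch '[[[0,0,-0.03],0],[[0,0,-0.09],0],[[0,0,-0.15],0],[[0,0,-0.15],0]]'
python3 - <<'E'
from g import *
p=[0.5247,0.2712,1.2492]
print(W(p,[[-.108,-.059,.085]]))
E
python3 p.py .45,-.1,.40,71.6
```

```text
time: 2.82
tcp_pos: [0.4486, -0.2839, 0.2443]
orientation: [0.0, 0.811, 0.585, 0.0]
contact_force: [-0.7, -0.0, 6.3]
finger_gap: 0.0127
grip_force: 58.6
t 2.8 tcp [ 0.4486 -0.2839  0.2443] yaw 71.6 F [-0.7 -0.   6.3] gap 0.0127 tilt [ 0.0007 -0.0006] j7 -0.01
time: 3.32
tcp_pos: [0.4497, -0.2843, 0.3982]
orientation: [0.004, 0.811, 0.585, 0.002]
contact_force: [0.3, -0.7, -0.8]
finger_gap: 0.0125
grip_force: 59.4
[[0.54653839 0.15008813 0.085     ]]
t 3.3 tcp [ 0.4497 -0.2843  0.3982] yaw 71.6 F [ 0.3 -0.7 -0.8] gap 0.0125 tilt [ 0.0082 -0.0048] j7 0.05
.45,-.1,.40,71.6 -> [0.1749, -0.0579, -0.0018] -0.0 rows 3
```

```bash
python3 -m inch '[[[0.175,-0.058,0],0],[[0.175,-0.058,0],0],[[0.175,-0.058,0],0],[[0.175,-0.058,0],0]]'
python3 -m inch '[[[0,0,0],0]]'
python3 p.py .547,.15,.38,71.6 .547,.15,.335,71.6
```

```text
time: 3.82
tcp_pos: [0.4481, -0.0944, 0.393]
orientation: [-0.002, 0.808, 0.589, -0.0]
contact_force: [-1.0, -1.2, -0.2]
finger_gap: 0.0122
grip_force: 59.4
time: 3.95
tcp_pos: [0.4483, -0.0996, 0.393]
orientation: [-0.0, 0.811, 0.585, -0.001]
contact_force: [-0.2, -0.5, -0.5]
finger_gap: 0.0125
grip_force: 59.4
t 4.0 tcp [ 0.4483 -0.0996  0.393 ] yaw 71.6 F [-0.2 -0.5 -0.5] gap 0.0125 tilt [-0.0017 -0.0003] j7 -0.31
.547,.15,.38,71.6 -> [0.268, 0.0151, 0.013] 0.001 rows 5
.547,.15,.335,71.6 -> [0.0, 0.0, 0.045] -0.0 rows 1
```

```bash
python3 -m inch '[[[0.268,0.015,0.013],0],[[0.268,0.015,0.013],0],[[0.268,0.015,0.013],0],[[0.268,0.015,0.013],0],[[0.268,0.015,0.013],0]]'
python3 -m inch '[[[0,0,0.045],0],[[0,0,0.045],0],[[0,0,0.045],0],[[0,0,0.045],0]]'
python3 - <<'E'
from h import *
a=robot.snapshot('top'); b=robot.snapshot('side')
cv2.imwrite('pics/raw_t4.png',a[:,:,::-1]);cv2.imwrite('pics/raw_s4.png',b[:,:,::-1])
s=robot.read_state();P=np.array(s['tcp_pos'])
Q=[P-[0,0,.237],P-[0,0,.1375],P]
print(proj('side',Q),proj('top',Q),proj('side',[[.5465,.150,.085]]))
a=a[165:245,110:210,::-1]; b=b[210:300,200:290,::-1]
cv2.imwrite('pics/c4.png',np.hstack([cv2.resize(a,(350,280),interpolation=2),cv2.resize(b,(450,450),interpolation=2)[85:365]]))
E
python3 p.py
```

```text
time: 4.58
tcp_pos: [0.5485, 0.1529, 0.3798]
orientation: [-0.001, 0.81, 0.586, 0.0]
contact_force: [-0.5, -0.9, 0.6]
finger_gap: 0.0124
grip_force: 59.4
time: 5.08
tcp_pos: [0.548, 0.1494, 0.3372]
orientation: [0.001, 0.811, 0.584, 0.001]
contact_force: [0.6, 0.5, -0.3]
finger_gap: 0.0122
grip_force: 59.4
[[241.76520895 251.39600021]
 [241.07759518 228.1655287 ]
 [239.99961057 191.72140475]] [[176.87389927 198.35093047]
 [172.02458361 197.12237041]
 [164.10044581 195.11306148]] [[242.23664528 254.82990401]]
t 5.2 tcp [0.5478 0.1498 0.337 ] yaw 71.6 F [-0.5 -0.2 -0.1] gap 0.0121 tilt [0.0022 0.0005] j7 -0.82
```

View pics/c4.png

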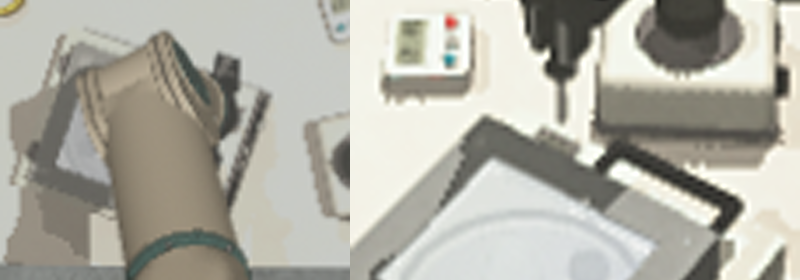

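Run:
```python
from g import *
p=[0.5247,0.2712,1.2492]
a=cv2.imread('pics/raw_t0.png')[183:213,160:195]; b=cv2.imread('pics/raw_s0.png')[240:270,220:260]
A=cv2.resize(a,None,fx=11,fy=11,interpolation=0);B=cv2.resize(b,None,fx=10,fy=10,interpolation=0)
B=cv2.copyMakeBorder(B,0,30,0,0,0)
cv2.imwrite('pics/c5.png',np.hstack([A,B]))
for z in(.085,.1,.115):
  q=ray('top',[[170.6,196],[177.4,198.4]],z);print(z,q,inv(p,q),proj('side',q))
```

```text
0.085 [[0.55804515 0.17888245 0.085     ]
 [0.54829415 0.15044147 0.085     ]] [[-0.07704483 -0.06081548  0.085     ]
 [-0.10710981 -0.06055405  0.085     ]] [[235.97946727 260.72902124]
 [241.65138423 254.81847115]]
0.1 [[0.55726031 0.17580149 0.1       ]
 [0.54760494 0.14763947 0.1       ]] [[-0.08021592 -0.06104471  0.1       ]
 [-0.10998601 -0.06078585  0.1       ]] [[236.37912936 256.75410316]
 [242.02267134 250.92812144]]
0.115 [[0.55647546 0.17272052 0.115     ]
 [0.54691574 0.14483746 0.115     ]] [[-0.08338701 -0.06127394  0.115     ]
 [-0.11286221 -0.06101764  0.115     ]] [[236.78353974 252.73205784]
 [242.39841265 246.99116962]]
```

View pics/c5.png

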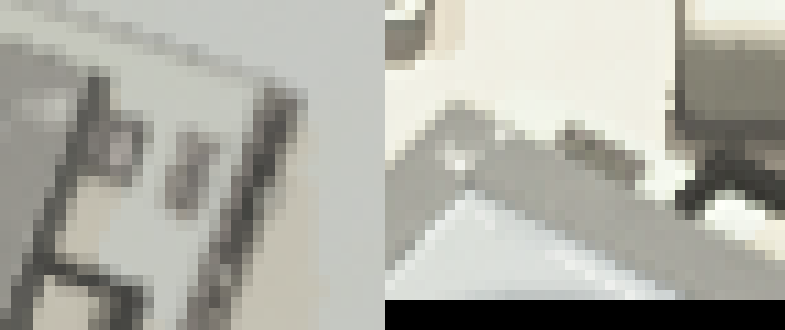

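The left crop shows the slot mouth at (192,175) and the lid's catch at (118,150). The right crop shows the slot partly behind the lid at (603,157).

Run:
```python
from g import *
p=[0.5247,0.2712,1.2492]
g=cv2.cvtColor(cv2.imread('pics/raw_t0.png'),cv2.COLOR_BGR2GRAY).astype(int)
s=g[193:205,173:183];print(s)
w=np.clip(185-s,0,None).astype(float); 
for i in range(12): # mask left catch/right strip
    pass
g2=cv2.cvtColor(cv2.imread('pics/raw_s0.png'),cv2.COLOR_BGR2GRAY).astype(int);print(g2[249:261,234:250])
q=ray('side',[[241.3,255.2],[240.7,255.2]],.085);print(q,inv(p,q))
```

```text
[[189 197 197 198 198 198 198 197 198 183]
 [161 198 196 187 180 192 197 197 195 175]
 [154 197 192 159 143 165 174 184 188 150]
 [178 197 191 155 141 131 145 177 184 118]
 [192 196 184 156 130 128 164 188 176 114]
 [198 191 153 131 112 137 183 188 149 114]
 [197 189 141 136 115 139 181 184 118  96]
 [196 182 139 127 122 157 186 174 120  77]
 [196 181 142 115 127 165 189 146 112  69]
 [198 194 179 151 151 185 177 118  89  69]
 [198 198 196 188 187 194 169 126  82  83]
 [197 198 198 198 198 189 144 114  83  91]]
[[241 240 240 239 238 239 238 238 238 239 238 238 239 240 179  87]
 [241 242 241 241 240 239 239 239 239 238 238 238 240 243 229  82]
 [242 242 242 243 238 239 242 240 239 238 237 237 238 240 123  81]
 [242 243 244 236 181 203 240 240 242 240 238 237 239 241 143  89]
 [226 240 239 178 117 154 161 200 241 239 242 239 239 240 144 115]
 [167 186 194 149 141 136 111 133 163 199 241 239 243 240 153 149]
 [165 165 166 175 132 127 130 133 124 130 163 200 242 243 201 176]
 [166 167 169 167 167 157 143 133 127 136 131 139 218 245 245 238]
 [168 169 169 167 168 169 172 160 134 133 126 162 229 244 245 250]
 [168 167 169 170 171 170 171 173 170 157 140 216 245 246 247 231]
 [169 168 170 170 168 168 171 170 169 167 170 190 217 242 237  74]
 [167 166 173 169 167 168 169 169 167 166 163 162 162 183 159  83]]
[[0.54888807 0.15229211 0.085     ]
 [0.55071099 0.15279209 0.085     ]] [[-0.10516633 -0.06053258  0.085     ]
 [-0.10411579 -0.062104    0.085     ]]
```

```bash
python3 p.py .5493,.1527,.337,71.6; python3 -m inch '[[[0.003,0,0],0],[[0.003,0,0.01],0],[[0.003,0,0.015],0],[[0.003,0,0.015],0]]'; python3 p.py .5493,.1527,.322,71.6
```

```text
t 5.2 tcp [0.5478 0.1498 0.337 ] yaw 71.6 F [-0.5 -0.2 -0.1] gap 0.0121 tilt [0.0022 0.0005] j7 -0.82
.5493,.1527,.337,71.6 -> [0.0032, 0.0005, 0.0] -0.001 rows 1
time: 5.68
tcp_pos: [0.5484, 0.1533, 0.3216]
orientation: [0.0, 0.811, 0.585, 0.0]
contact_force: [-2.0, -0.4, 11.2]
finger_gap: 0.0124
grip_force: 60.7
t 5.7 tcp [0.5484 0.1533 0.3216] yaw 71.6 F [-2.  -0.4 11.2] gap 0.0124 tilt [ 0.0007 -0.    ] j7 -0.83
.5493,.1527,.322,71.6 -> [-0.0003, 0.001, -0.0004] 0.0 rows 1
```

```bash
for i in 1; do python3 -m inch '[[[0,0,-0.004],0],[[-0.0025,0,-0.004],0],[[-0.0025,0,0],0],[[-0.0025,0,0.001],0],[[-0.0025,0,0.001],0]]'; python3 p.py;  python3 -m inch '[[[0,0,-0.004],0],[[0.005,0,-0.004],0],[[0.005,0,0],0],[[0.005,0,0.001],0],[[0.005,0,0.001],0]]'; python3 p.py; done
```

```text
time: 6.3
tcp_pos: [0.5477, 0.1507, 0.3218]
orientation: [0.001, 0.811, 0.585, 0.001]
contact_force: [-4.2, -1.3, 19.1]
finger_gap: 0.0125
grip_force: 62.0
t 6.3 tcp [0.5477 0.1507 0.3218] yaw 71.6 F [-4.2 -1.3 19.1] gap 0.0125 tilt [ 0.0016 -0.0002] j7 -0.83
time: 6.92
tcp_pos: [0.549, 0.1557, 0.3182]
orientation: [-0.0, 0.811, 0.585, -0.0]
contact_force: [0.1, 0.3, -0.8]
finger_gap: 0.0124
grip_force: 59.4
t 6.9 tcp [0.549  0.1557 0.3182] yaw 71.6 F [ 0.1  0.3 -0.8] gap 0.0124 tilt [-0.0006  0.0003] j7 -0.84
```

```bash
python3 -m inch '[[[0,0,0.006],0],[[0,0,0.013],0],[[0,0,0.02],0],[[0,0,0.02],0]]'; python3 p.py
```

```text
time: 7.42
tcp_pos: [0.549, 0.1557, 0.2979]
orientation: [-0.0, 0.811, 0.585, -0.0]
contact_force: [1.4, 1.6, -1.4]
finger_gap: 0.0125
grip_force: 59.2
t 7.4 tcp [0.549  0.1557 0.2979] yaw 71.6 F [ 1.4  1.6 -1.4] gap 0.0125 tilt [-0.0008  0.0003] j7 -0.84
```

```bash
python3 -m inch '[[[0,0,0.004],0],[[0,0,0.008],0],[[0,0,0.012],0],[[0,0,0.012],0],[[0,0,0.012],0]]'; python3 -m inch '[[[0,0,0],0],[[0,0,0],0],[[0,0,0],0]]'; python3 p.py
python3 - <<'E'
from h import *
b=robot.snapshot('side'); cv2.imwrite('pics/raw_s6.png',b[:,:,::-1])
a=cv2.imread('pics/raw_s4.png')
cv2.imwrite('pics/c6.png',np.hstack([cv2.resize(x[220:350,170:310],None,fx=2.8,fy=2.8,interpolation=2) for x in (a,b[:,:,::-1])]))
E
```

```text
time: 8.05
tcp_pos: [0.5498, 0.1554, 0.2877]
orientation: [0.001, 0.811, 0.585, 0.001]
contact_force: [1.1, 0.7, 5.7]
finger_gap: 0.0123
grip_force: 59.9
time: 8.43
tcp_pos: [0.5498, 0.1554, 0.2877]
orientation: [0.001, 0.811, 0.585, 0.001]
contact_force: [0.2, 1.5, 5.2]
finger_gap: 0.0122
grip_force: 59.9
t 8.4 tcp [0.5498 0.1554 0.2877] yaw 71.6 F [0.2 1.5 5.2] gap 0.0122 tilt [0.0026 0.0004] j7 -0.85
```

View pics/c6.png

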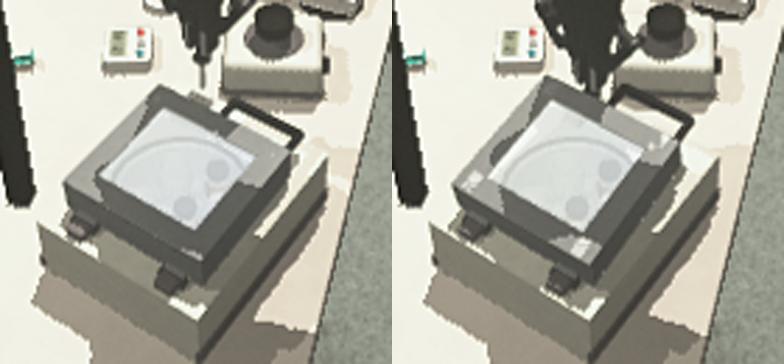

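The lid is ajar: its handle has risen from (265,118) to (655,110) in the right half. Withdrawing the pin.

```bash
python3 -m inch '[[[0,0,-0.04],0],[[0,0,-0.09],0],[[0,0,-0.12],0],[[0,0,-0.12],0]]'; python3 p.py .4486,-.2839,.405,71.6 .4486,-.2839,.31,71.6 .4486,-.2839,.243,71.6
```

```text
time: 8.98
tcp_pos: [0.5496, 0.155, 0.409]
orientation: [0.001, 0.811, 0.585, 0.002]
contact_force: [0.8, -0.6, -0.9]
finger_gap: 0.0122
grip_force: 59.4
t 9.0 tcp [0.5496 0.155  0.409 ] yaw 71.6 F [ 0.8 -0.6 -0.9] gap 0.0122 tilt [0.0043 0.0003] j7 -0.8
.4486,-.2839,.405,71.6 -> [-0.4483, 0.043, 0.004] -0.001 rows 8
.4486,-.2839,.31,71.6 -> [0.0, 0.0, 0.095] -0.0 rows 2
.4486,-.2839,.243,71.6 -> [0.0, 0.0, 0.067] -0.0 rows 2
```

```bash
python3 -m inch '[[[-0.448,0.043,0.002],0],[[-0.448,0.043,0.002],0],[[-0.448,0.043,0.002],0],[[-0.448,0.043,0.002],0],[[-0.448,0.043,0.002],0]]'; python3 p.py .4486,-.2839,.405,71.6 | tail -1
```

```text
time: 9.6
tcp_pos: [0.4777, -0.1513, 0.404]
orientation: [-0.001, 0.811, 0.585, -0.001]
contact_force: [0.8, -0.1, -0.1]
finger_gap: 0.0123
grip_force: 59.4
.4486,-.2839,.405,71.6 -> [-0.135, 0.0142, -0.001] -0.0 rows 3
```

```bash
python3 -m inch '[[[-0.135,0.014,0],0],[[-0.135,0.014,0],0],[[-0.135,0.014,0],0],[[-0.135,0.014,0],0],[[-0.135,0.014,0],0]]'; python3 p.py .4486,-.2839,.30,71.6
```

```text
time: 10.22
tcp_pos: [0.4504, -0.2798, 0.4048]
orientation: [-0.001, 0.81, 0.586, 0.0]
contact_force: [0.7, 0.4, 0.3]
finger_gap: 0.0122
grip_force: 59.4
t 10.2 tcp [ 0.4504 -0.2798  0.4048] yaw 71.8 F [0.7 0.4 0.3] gap 0.0122 tilt [-0.0009  0.0017] j7 0.05
.4486,-.2839,.30,71.6 -> [-0.0044, -0.0004, 0.1048] 0.003 rows 2
```

```bash
python3 -m inch '[[[-0.003,0,0.06],0],[[-0.003,0,0.104],0],[[-0.003,0,0.104],0],[[-0.003,0,0.104],0]]'; python3 p.py .4486,-.2839,.30,71.6
```

```text
time: 10.72
tcp_pos: [0.4502, -0.2838, 0.3027]
orientation: [0.001, 0.81, 0.586, 0.001]
contact_force: [-0.0, -0.4, 0.2]
finger_gap: 0.0127
grip_force: 59.4
t 10.7 tcp [ 0.4502 -0.2838  0.3027] yaw 71.7 F [-0.  -0.4  0.2] gap 0.0127 tilt [ 0.0019 -0.0005] j7 0.01
.4486,-.2839,.30,71.6 -> [-0.0006, -0.0014, 0.0027] 0.002 rows 1
```

```bash
python3 -m inch '[[[-0.001,-0.0015,0.0],0],[[-0.001,-0.0015,0.015],0],[[-0.001,-0.0015,0.03],0],[[-0.001,-0.0015,0.04],0],[[-0.001,-0.0015,0.04],0]]'; python3 p.py .4486,-.2839,.243,71.6
```

```text
time: 11.35
tcp_pos: [0.4479, -0.2848, 0.2603]
orientation: [-0.0, 0.811, 0.585, 0.0]
contact_force: [2.8, 0.7, -2.2]
finger_gap: 0.0126
grip_force: 59.2
t 11.3 tcp [ 0.4479 -0.2848  0.2603] yaw 71.6 F [ 2.8  0.7 -2.2] gap 0.0126 tilt [0.0005 0.0006] j7 -0.01
.4486,-.2839,.243,71.6 -> [0.0011, 0.0004, 0.0173] 0.001 rows 1
```

In the hole (tip below 52 mm). Seating and releasing.

```bash
python3 -m inch '[[[0.001,0.0005,0.008],0],[[0.001,0.0005,0.0155],0],[[0.001,0.0005,0.0155],0]]'; python3 p.py; python3 -m inch '[[[0,0,0],0],[[0,0,0],0],[[0,0,0],0],[[0,0,0],0]]' 0.6;  python3 -m inch '[[[0,0,-0.05],0],[[0,0,-0.11],0],[[0,0,-0.15],0],[[0,0,-0.15],0]]'
python3 - <<'E'
from g import *
p=[0.5247,0.2712,1.2492]
# measured slot correction along local x: tip entered at:
print(inv(p,[[.549,.1557,.085]]))
hx=.100
for th in(0.15,): print(W(p,[[hx-(.203*np.cos(th)-.02*np.sin(th)),.03,.088+.203*np.sin(th)+.02*np.cos(th)]]))
E
python3 p.py
```

```text
time: 11.72
tcp_pos: [0.4482, -0.2842, 0.2452]
orientation: [-0.0, 0.811, 0.585, 0.0]
contact_force: [2.0, 0.1, -2.0]
finger_gap: 0.0124
grip_force: 59.5
t 11.7 tcp [ 0.4482 -0.2842  0.2452] yaw 71.6 F [ 2.   0.1 -2. ] gap 0.0124 tilt [-0.0001  0.0003] j7 -0.02
time: 12.22
tcp_pos: [0.4479, -0.2843, 0.2459]
orientation: [-0.0, 0.811, 0.585, -0.0]
contact_force: [-0.3, 0.2, 0.7]
finger_gap: 0.0512
grip_force: 0.0
time: 12.72
tcp_pos: [0.4488, -0.2847, 0.3992]
orientation: [0.003, 0.811, 0.585, 0.001]
contact_force: [-0.3, -0.5, -0.3]
finger_gap: 0.051
grip_force: 0.0
[[-0.10189777 -0.0595616   0.085     ]]
[[0.46534684 0.18796118 0.13811136]]
t 12.7 tcp [ 0.4488 -0.2847  0.3992] yaw 71.6 F [-0.3 -0.5 -0.3] gap 0.051 tilt [ 0.0061 -0.0038] j7 0.05
```

```bash
python3 p.py .466,.19,.40,-18.4; python3 -m inch '[[[0.45,0.14,0],1.57],[[0.45,0.14,0],1.57],[[0.45,0.14,0],1.57],[[0.45,0.14,0],1.57],[[0.45,0.14,0],1.57]]' 0.35; python3 p.py .466,.19,.40,-18.4
```

```text
t 12.7 tcp [ 0.4488 -0.2847  0.3992] yaw 71.6 F [-0.3 -0.5 -0.3] gap 0.051 tilt [ 0.0061 -0.0038] j7 0.05
.466,.19,.40,-18.4 -> [0.4558, -0.1336, -0.0008] 1.571 rows 9
time: 13.35
tcp_pos: [0.6308, -0.0288, 0.3942]
orientation: [0.0, 0.988, 0.152, -0.001]
contact_force: [0.5, -1.1, 0.2]
finger_gap: 0.0299
grip_force: 0.0
t 13.3 tcp [ 0.6308 -0.0288  0.3942] yaw 17.5 F [ 0.5 -1.1  0.2] gap 0.0299 tilt [-0.0025 -0.0008] j7 -1.24
.466,.19,.40,-18.4 -> [-0.0913, -0.2582, -0.0058] 0.627 rows 5
```

```bash
python3 -m inch '[[[-0.09,-0.258,-0.006],0.627],[[-0.09,-0.258,-0.006],0.627],[[-0.09,-0.258,-0.006],0.627],[[-0.09,-0.258,-0.006],0.627],[[-0.09,-0.258,-0.006],0.627]]'; python3 -m inch '[[[0,0,0.0],0],[[0,0,0],0]]';python3 p.py .466,.19,.335,-18.4
python3 - <<'E'
from h import *
b=robot.snapshot('side')[:,:,::-1]; t=robot.snapshot('top')[:,:,::-1]
cv2.imwrite('pics/c7.png',np.hstack([cv2.resize(b[210:320,190:310],(480,440),interpolation=2),cv2.resize(t[160:250,105:185],(391,440),interpolation=2)])[:, :800])
E
```

```text
time: 13.98
tcp_pos: [0.4623, 0.1908, 0.4005]
orientation: [0.0, 0.988, -0.154, -0.002]
contact_force: [-0.0, -0.5, -0.3]
finger_gap: 0.0301
grip_force: 0.0
time: 14.22
tcp_pos: [0.466, 0.1863, 0.4013]
orientation: [0.001, 0.988, -0.157, 0.0]
contact_force: [0.3, -0.6, -0.1]
finger_gap: 0.0299
grip_force: 0.0
t 14.2 tcp [0.466  0.1863 0.4013] yaw -18.1 F [ 0.3 -0.6 -0.1] gap 0.0299 tilt [-0.0002 -0.0015] j7 -2.2
.466,.19,.335,-18.4 -> [-0.0011, -0.0035, 0.0663] 0.005 rows 2
```

View pics/c7.png

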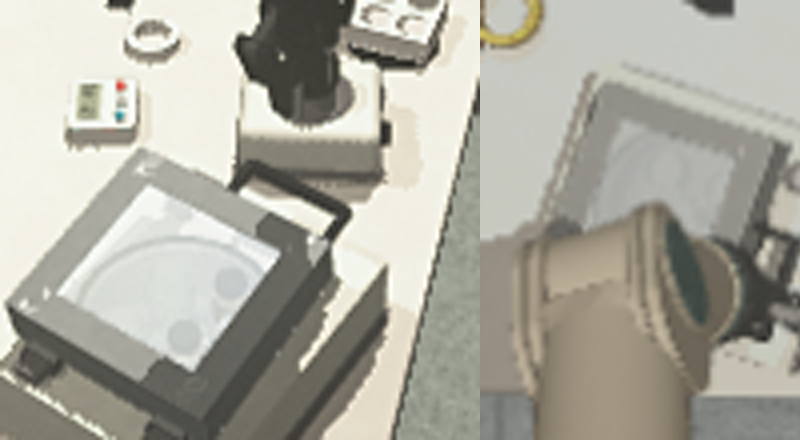

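Run:
```python
from g import *
p=[0.5254,0.2731,1.2492]
for y in(-.008,.03,.068):
  q=W(p,[[.1-.1977,y,.138]]);c=proj('side',q);print(q,c,(c-[190,210])*4)
```

```text
[[0.5021087  0.17788023 0.138     ]] [[253.37702333 252.16258231]] [[253.50809331 168.65032925]]
[[0.46605688 0.18989132 0.138     ]] [[264.03504522 257.40461543]] [[296.14018086 189.61846173]]
[[0.43000506 0.20190242 0.138     ]] [[274.9911019  262.79291501]] [[339.96440758 211.17166002]]
```

Predicted bar middle (296,190) matches the seen bar at about (293,190). Descending onto it and gripping lightly.

```bash
python3 -m inch '[[[-0.001,-0.0035,0.04],0],[[-0.001,-0.0035,0.08],0],[[-0.001,-0.0035,0.08],0]]';python3 p.py; python3 -m inch '[[[0,0,0.01],0],[[0,0,0.02],0],[[0,0,0.028],0],[[0,0,0.028],0]]';python3 p.py
```

```text
time: 14.7
tcp_pos: [0.4651, 0.1896, 0.3196]
orientation: [0.002, 0.987, -0.158, -0.002]
contact_force: [-0.0, -0.1, 0.1]
finger_gap: 0.03
grip_force: 0.0
t 14.7 tcp [0.4651 0.1896 0.3196] yaw -18.2 F [-0.  -0.1  0.1] gap 0.03 tilt [-0.0054 -0.0031] j7 -2.17
time: 15.2
tcp_pos: [0.4654, 0.1911, 0.2935]
orientation: [0.0, 0.988, -0.157, -0.0]
contact_force: [1.0, 1.2, 0.7]
finger_gap: 0.0299
grip_force: 0.0
t 15.2 tcp [0.4654 0.1911 0.2935] yaw -18.0 F [1.  1.2 0.7] gap 0.0299 tilt [-0.0006 -0.0003] j7 -2.16
```

```bash
python3 -m inch '[[[0,0,0],0],[[0,0,0],0],[[0,0,0],0],[[0,0,0],0]]' 0 30;python3 p.py
```

```text
time: 15.7
tcp_pos: [0.4649, 0.1885, 0.2939]
orientation: [0.002, 0.987, -0.158, -0.001]
contact_force: [-1.4, -6.0, 2.8]
finger_gap: 0.0111
grip_force: 29.2
t 15.7 tcp [0.4649 0.1885 0.2939] yaw -18.2 F [-1.4 -6.   2.8] gap 0.0111 tilt [-0.0027 -0.004 ] j7 -2.16
```

Run:
```python
import numpy as np
f0,u0=.1975,.051
for i,ph in enumerate(np.linspace(.2527,1.76,16)):
    print(i,round(ph-.098,2),'dy %.4f dz %.4f'%(.204*np.cos(ph)-f0+.0025,-(.204*np.sin(ph)-u0)))
```

```text
0 0.15 dy 0.0025 dz -0.0000
1 0.26 dy -0.0036 dz -0.0196
2 0.36 dy -0.0116 dz -0.0384
3 0.46 dy -0.0215 dz -0.0564
4 0.56 dy -0.0332 dz -0.0732
5 0.66 dy -0.0465 dz -0.0888
6 0.76 dy -0.0612 dz -0.1030
7 0.86 dy -0.0774 dz -0.1157
8 0.96 dy -0.0947 dz -0.1266
9 1.06 dy -0.1130 dz -0.1358
10 1.16 dy -0.1321 dz -0.1431
11 1.26 dy -0.1519 dz -0.1484
12 1.36 dy -0.1721 dz -0.1517
13 1.46 dy -0.1926 dz -0.1530
14 1.56 dy -0.2131 dz -0.1522
15 1.66 dy -0.2334 dz -0.1494
```

```bash
python3 -m inch '[[[0,-0.0036,-0.02],0],[[0,-0.0116,-0.038],0],[[0,-0.0215,-0.056],0],[[0,-0.033,-0.073],0],[[0,-0.0465,-0.089],0]]';python3 p.py
```

```text
time: 16.32
tcp_pos: [0.4795, 0.232, 0.3835]
orientation: [0.003, 0.987, -0.158, -0.001]
contact_force: [-1.1, -8.0, 3.0]
finger_gap: 0.0108
grip_force: 29.2
t 16.3 tcp [0.4795 0.232  0.3835] yaw -18.2 F [-1.1 -8.   3. ] gap 0.0108 tilt [-0.003  -0.0063] j7 -2.26
```

```bash
python3 -m inch '[[[0,-0.013,-0.0142],0],[[0,-0.029,-0.027],0],[[0,-0.046,-0.038],0],[[0,-0.0645,-0.047],0],[[0,-0.0836,-0.0543],0]]';python3 p.py; python3 -m inch '[[[0,-0.02,-0.0053],0],[[0,-0.04,-0.0086],0],[[0,-0.0605,-0.01],0],[[0,-0.081,-0.009],0],[[0,-0.1,-0.0065],0]]';python3 p.py
```

```text
time: 16.95
tcp_pos: [0.5063, 0.3126, 0.4402]
orientation: [0.001, 0.987, -0.158, 0.001]
contact_force: [-1.8, -6.7, 13.5]
finger_gap: 0.0106
grip_force: 31.1
t 16.9 tcp [0.5063 0.3126 0.4402] yaw -18.2 F [-1.8 -6.7 13.5] gap 0.0106 tilt [ 0.0013 -0.0027] j7 -2.37
time: 17.58
tcp_pos: [0.5385, 0.4094, 0.4455]
orientation: [-0.001, 0.988, -0.157, 0.003]
contact_force: [3.4, -1.8, 0.4]
finger_gap: 0.0109
grip_force: 31.8
t 17.6 tcp [0.5385 0.4094 0.4455] yaw -18.1 F [ 3.4 -1.8  0.4] gap 0.0109 tilt [0.0054 0.0002] j7 -2.47
```

```bash
python3 -m inch '[[[0,-0.006,0.001],0],[[0,-0.01,0.003],0],[[0,-0.01,0.003],0]]';python3 p.py; python3 -m inch '[[[0,-0.008,0.002],0],[[0,-0.008,0.002],0],[[0,-0.008,0.002],0]]' 0.35; python3 -m inch '[[[0,0,-0.03],0],[[0,0,-0.06],0],[[0,0.03,-0.06],0],[[0,0.09,-0.06],0],[[0,0.13,-0.06],0]]'
python3 - <<'E'
from h import *
b=robot.snapshot('side')[:,:,::-1]; t=robot.snapshot('top')[:,:,::-1]
cv2.imwrite('pics/raw_s8.png',b);cv2.imwrite('pics/raw_t8.png',t)
cv2.imwrite('pics/c8.png',np.hstack([cv2.resize(b[170:350,170:310],(467,600),interpolation=2),cv2.resize(t[140:260,100:165],(325,600),interpolation=2)])[:, :800])
E
python3 p.py
```

```text
time: 17.95
tcp_pos: [0.541, 0.4161, 0.4438]
orientation: [0.002, 0.987, -0.158, 0.002]
contact_force: [-2.8, -8.9, 14.3]
finger_gap: 0.0106
grip_force: 33.5
t 17.9 tcp [0.541  0.4161 0.4438] yaw -18.2 F [-2.8 -8.9 14.3] gap 0.0106 tilt [ 0.0025 -0.0042] j7 -2.47
time: 18.32
tcp_pos: [0.5426, 0.4251, 0.4389]
orientation: [0.002, 0.988, -0.157, 0.0]
contact_force: [-1.0, -5.7, 2.8]
finger_gap: 0.0302
grip_force: 2.6
time: 18.95
tcp_pos: [0.5011, 0.3013, 0.4988]
orientation: [0.0, 0.988, -0.157, -0.0]
contact_force: [0.8, -0.5, 0.3]
finger_gap: 0.0299
grip_force: 0.0
t 19.1 tcp [0.5014 0.2988 0.4995] yaw -18.3 F [0.3 0.7 1.2] gap 0.0296 tilt [-0.0008 -0.0017] j7 -2.37
```

View pics/c8.png

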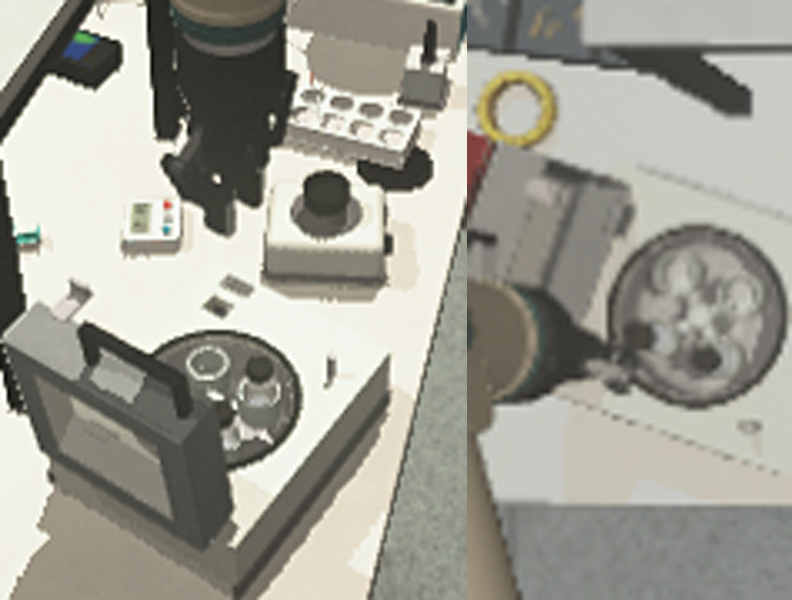

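The lid is fully open. Two vials show, with caps at right-crop (705,356) and (640,335), which makes them the second cup [-16,28] and the third [40,28]. Cups 1 and 4 are empty.

```bash
python3 - <<'E'
from g import *
p=[0.5247,0.2712,1.2492]
q=ray('top',[[145.5,202.7]],.085);print('chamber',q,inv(p,q))
q=ray('top',[[147.1,210.9],[134.1,206.5]],.12);print('caps top',q,inv(p,q))
q=ray('side',[[247.5,279.3]],.12);print('cap2 side',q,inv(p,q))
for P in(p,[.5254,.2731,1.2492]): print(W(P,[[-.016,.028,0],[.04,.028,0]]))
t=robot.snapshot('side')
E
python3 p.py .51,.245,.42,26.6
```

```text
chamber [[0.52964779 0.28335845 0.085     ]] [[ 0.01309901 -0.00085107  0.085     ]]
caps top [[0.49536226 0.26661075 0.12      ]
 [0.51274309 0.32040715 0.12      ]] [[-0.01362708  0.02638308  0.12      ]
 [ 0.04290504  0.02689737  0.12      ]]
cap2 side [[0.49452037 0.26752558 0.12      ]] [[-0.01302526  0.02747096  0.12      ]]
[[0.4930782  0.26487057 0.        ]
 [0.51077876 0.31799956 0.        ]]
[[0.4937782  0.26677057 0.        ]
 [0.51147876 0.31989956 0.        ]]
t 19.1 tcp [0.5017 0.3016 0.4995] yaw -18.2 F [0.4 0.5 0.7] gap 0.0299 tilt [0.0001 0.0008] j7 -2.37
.51,.245,.42,26.6 -> [0.0256, 0.0512, 0.0795] -0.782 rows 5
```

```bash
python3 p.py .4942,.267,.42,71.6; python3 -m inch '[[[0.002,0.035,0.08],-1.567],[[0.002,0.035,0.08],-1.567],[[0.002,0.035,0.08],-1.567],[[0.002,0.035,0.08],-1.567],[[0.002,0.035,0.08],-1.567]]' 0.55 50;  python3 p.py .4942,.267,.36,71.6
```

```text
t 19.1 tcp [0.5017 0.3016 0.4995] yaw -18.2 F [0.4 0.5 0.7] gap 0.0299 tilt [0.0001 0.0008] j7 -2.37
.4942,.267,.42,71.6 -> [0.0037, 0.0352, 0.0795] -1.567 rows 9
time: 19.73
tcp_pos: [0.4931, 0.2712, 0.4184]
orientation: [-0.001, 0.951, 0.31, 0.0]
contact_force: [-0.2, 0.0, 0.1]
finger_gap: 0.0471
grip_force: 0.0
t 19.7 tcp [0.4931 0.2712 0.4184] yaw 36.1 F [-0.2  0.   0.1] gap 0.0471 tilt [-0.0004  0.0016] j7 -1.51
.4942,.267,.36,71.6 -> [-0.0017, 0.0041, 0.0584] -0.619 rows 4
```

```bash
python3 -m inch '[[[-0.001,0.003,0.055],-0.619],[[-0.001,0.003,0.055],-0.619],[[-0.001,0.003,0.055],-0.619],[[-0.001,0.003,0.055],-0.619],[[-0.001,0.003,0.055],-0.619]]';python3 -m inch '[[[0,0,0],0],[[0,0,0],0]]';  python3 p.py .4942,.267,.262,71.6
```

```text
time: 20.35
tcp_pos: [0.4942, 0.2678, 0.3634]
orientation: [-0.001, 0.813, 0.582, 0.0]
contact_force: [0.7, -0.2, 0.2]
finger_gap: 0.047
grip_force: 0.0
time: 20.6
tcp_pos: [0.4941, 0.2669, 0.3636]
orientation: [-0.0, 0.813, 0.582, 0.0]
contact_force: [-0.0, -0.7, 0.1]
finger_gap: 0.0469
grip_force: 0.0
t 20.6 tcp [0.4941 0.2669 0.3636] yaw 71.1 F [-0.  -0.7  0.1] gap 0.0469 tilt [0.0001 0.0002] j7 -1.02
.4942,.267,.262,71.6 -> [0.0001, 0.0001, 0.1016] -0.008 rows 2
```

```bash
python3 -m inch '[[[0,0,0.04],0],[[0,0,0.07],0],[[0,0,0.09],0],[[0,0,0.1015],0],[[0,0,0.1015],0]]';  python3 p.py .4942,.267,.262,71.6; python3 -m inch '[[[0,0,0],0],[[0,0,0],0],[[0,0,0],0],[[0,0,0],0],[[0,0,0],0]]' 0 50; python3 p.py
```

```text
time: 21.22
tcp_pos: [0.494, 0.2666, 0.2617]
orientation: [-0.0, 0.813, 0.582, -0.0]
contact_force: [-0.3, 0.1, 0.6]
finger_gap: 0.047
grip_force: 0.0
t 21.2 tcp [0.494  0.2666 0.2617] yaw 71.1 F [-0.3  0.1  0.6] gap 0.047 tilt [-0.0008 -0.0005] j7 -1.06
.4942,.267,.262,71.6 -> [0.0005, 0.0001, -0.0003] -0.008 rows 1
time: 21.85
tcp_pos: [0.4946, 0.2668, 0.2632]
orientation: [0.0, 0.813, 0.582, 0.001]
contact_force: [-0.8, -0.5, 5.0]
finger_gap: 0.0251
grip_force: 49.4
t 21.9 tcp [0.4946 0.2668 0.2632] yaw 71.1 F [-0.8 -0.5  5. ] gap 0.0251 tilt [0.002  0.0012] j7 -1.06
```

```bash
python3 -m inch '[[[0,0,-0.02],0],[[0,0,-0.06],0],[[0,0,-0.12],0],[[0,0,-0.12],0]]'; python3 p.py .4995,.001,.385,71.6 | tail -1;  python3 -m inch '[[[-0.25,0.09,0],0],[[-0.25,0.09,0],0],[[-0.25,0.09,0],0],[[-0.25,0.09,0],0],[[-0.25,0.09,0],0]]'; python3 p.py .4995,.001,.30,71.6
```

```text
time: 22.35
tcp_pos: [0.4953, 0.2674, 0.3867]
orientation: [0.0, 0.813, 0.582, 0.005]
contact_force: [-0.3, 0.1, -0.3]
finger_gap: 0.0255
grip_force: 49.3
.4995,.001,.385,71.6 -> [-0.2507, 0.0901, 0.0017] -0.008 rows 5
time: 22.98
tcp_pos: [0.4976, -0.0041, 0.3811]
orientation: [0.0, 0.816, 0.579, -0.002]
contact_force: [-0.4, 1.3, -0.6]
finger_gap: 0.0254
grip_force: 49.4
t 23.0 tcp [ 0.4976 -0.0041  0.3811] yaw 70.7 F [-0.4  1.3 -0.6] gap 0.0254 tilt [-0.0026 -0.0025] j7 -0.52
.4995,.001,.30,71.6 -> [0.0054, 0.0001, 0.0811] -0.015 rows 2
```

```bash
python3 -m inch '[[[0,0,0],0],[[0.001,0,0.05],0],[[0.001,0,0.083],0],[[0.001,0,0.083],0],[[0.001,0,0.083],0]]'; python3 p.py .4995,.001,.30,71.6
python3 - <<'E'
from h import *
b=robot.snapshot('side')[:,:,::-1]; t=robot.snapshot('top')[:,:,::-1]
cv2.imwrite('pics/raw_s9.png',b);cv2.imwrite('pics/raw_t9.png',t)
s=robot.read_state();P=np.array(s['tcp_pos'])
print('foot pred',(proj('side',[P-[0,0,.202],P-[0,0,.143]])-[235,205]+.5)*8,'seat/rim',(proj('side',[[.4995,.001,.082],[.4995,.001,.092]])-[235,205]+.5)*8)
cv2.imwrite('pics/c9.png',cv2.resize(b[205:260,235:305],None,fx=8,fy=8,interpolation=2))
E
```

```text
time: 23.6
tcp_pos: [0.4993, 0.0033, 0.2999]
orientation: [0.0, 0.813, 0.583, 0.001]
contact_force: [0.1, 0.5, 0.5]
finger_gap: 0.0254
grip_force: 49.4
t 23.6 tcp [0.4993 0.0033 0.2999] yaw 71.3 F [0.1 0.5 0.5] gap 0.0254 tilt [0.0013 0.0008] j7 -0.57
.4995,.001,.30,71.6 -> [-0.0021, 0.0009, -0.0001] -0.006 rows 1
foot pred [[268.45962764 154.4735573 ]
 [271.44200796  48.7824756 ]] seat/rim [[268.51970017 180.51020994]
 [269.00975595 163.27579999]]
```

View pics/c9.png

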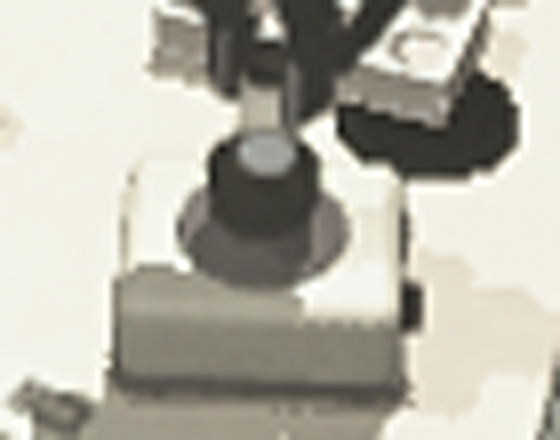

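The vial foot (265,152) is centred over the black cup (x from 208 to 322, centre 265). Lowering and pressing.

```bash
python3 -m inch '[[[-0.002,0.001,0],0],[[-0.002,0.001,0.008],0],[[-0.002,0.001,0.014],0],[[-0.002,0.001,0.014],0]]'; python3 p.py; python3 -m inch '[[[0,0,0.004],0],[[0,0,0.009],0],[[0,0,0.009],0],[[0,0,0.009],0]]'; python3 p.py
```

```text
time: 24.2
tcp_pos: [0.499, -0.0005, 0.2846]
orientation: [-0.0, 0.813, 0.582, -0.0]
contact_force: [0.0, 0.7, -0.2]
finger_gap: 0.0259
grip_force: 49.5
t 24.2 tcp [ 0.499  -0.0005  0.2846] yaw 71.1 F [ 0.   0.7 -0.2] gap 0.0259 tilt [-0.001 -0.   ] j7 -0.58
time: 24.7
tcp_pos: [0.499, -0.0004, 0.278]
orientation: [0.001, 0.813, 0.582, 0.0]
contact_force: [-4.9, -0.4, 20.1]
finger_gap: 0.0254
grip_force: 51.7
t 24.7 tcp [ 4.99e-01 -4.00e-04  2.78e-01] yaw 71.1 F [-4.9 -0.4 20.1] gap 0.0254 tilt [ 0.0009 -0.0006] j7 -0.58
```

```bash
for i in 1 2 3 4; do python3 -m inch '[[[0,0,0],0],[[0,0,0],0],[[0,0,0],0],[[0,0,0],0],[[0,0,0],0]]' | grep -E 'time|contact|tcp'; done; python3 -m inch '[[[0,0,-0.01],0],[[0,0,-0.03],0],[[0,0,-0.08],0],[[0,0,-0.08],0]]'
python3 - <<'E'
from h import *
t=robot.snapshot('top')[:,:,::-1]; b=robot.snapshot('side')[:,:,::-1]
cv2.imwrite('pics/raw_t10.png',t);cv2.imwrite('pics/raw_s10.png',b)
cv2.imwrite('pics/c10.png',np.hstack([cv2.resize(t[185:245,225:300],(500,400),interpolation=2),cv2.resize(b[150:230,245:305],(300,400),interpolation=2)]))
E
python3 p.py
```

```text
time: 25.32
tcp_pos: [0.499, -0.0003, 0.278]
contact_force: [-4.4, -0.6, 21.8]
time: 25.95
tcp_pos: [0.499, -0.0004, 0.278]
contact_force: [-4.5, 0.2, 21.6]
time: 26.58
tcp_pos: [0.499, -0.0004, 0.278]
contact_force: [-4.5, -0.8, 22.2]
time: 27.2
tcp_pos: [0.499, -0.0004, 0.278]
contact_force: [-4.5, -0.5, 21.6]
time: 27.7
tcp_pos: [0.5004, -0.0002, 0.359]
orientation: [0.002, 0.813, 0.582, 0.003]
contact_force: [0.5, -0.1, -1.2]
finger_gap: 0.0251
grip_force: 49.5
t 27.8 tcp [ 0.499  -0.0005  0.3561] yaw 71.1 F [ 0.5 -0.4 -1.7] gap 0.0253 tilt [ 0.0005 -0.0001] j7 -0.54
```

View pics/c10.png

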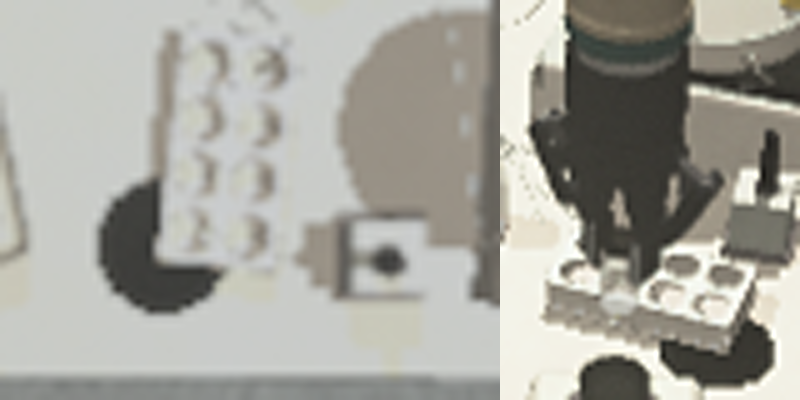

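The rack has been knocked: at left it now spans (160–290, 30–270), off the dark disc (155,245). I'll fit its new pose by hole circles in both views.

```bash
cat > rk.py <<'E'
import sys
from g import *
from scipy.optimize import differential_evolution as DE
HL=np.array([[x,y,.029] for x in(-.018,.018) for y in(-.054,-.018,.018,.054)])
def fit(ft,fs,views=('top','side')):
    gs={}
    for n,f in(('top',ft),('side',fs)):
        g=cv2.GaussianBlur(cv2.cvtColor(cv2.imread(f'pics/raw_{f}.png'),cv2.COLOR_BGR2GRAY),(0,0),.7).astype(np.float32)
        gs[n]=(cv2.Sobel(g,cv2.CV_32F,1,0),cv2.Sobel(g,cv2.CV_32F,0,1))
    a=np.linspace(0,2*np.pi,24,endpoint=False); C=np.c_[.015*np.cos(a),.015*np.sin(a),0*a]
    L=(HL[:,None]+C).reshape(-1,3); Lo=(HL[:,None]+C*1.15).reshape(-1,3)
    R_=np.array([[-.038,-.075,.029],[.038,-.075,.029],[.038,.075,.029],[-.038,.075,.029]])
    E=np.vstack([np.linspace(R_[i],R_[(i+1)%4],40) for i in range(4)])
    def F(p):
        s=0
        for n in views:
            q=proj(n,W(p,L)).astype(np.float32); d=proj(n,W(p,Lo))-q; d/=np.linalg.norm(d,axis=1)[:,None]
            gx,gy=[cv2.remap(G,q[:,0].reshape(-1,1),q[:,1].reshape(-1,1),1).ravel() for G in gs[n]]
            s+=np.clip(gx*d[:,0]+gy*d[:,1],-40,150).mean()   # bright outside
            q=proj(n,W(p,E)).astype(np.float32)
            gx,gy=[cv2.remap(G,q[:,0].reshape(-1,1),q[:,1].reshape(-1,1),1).ravel() for G in gs[n]]
            s+=.5*np.minimum(np.hypot(gx,gy),120).mean()
        return -s
    r=DE(F,[(.43,.57),(-.23,-.11),(-2.3,-.9)],seed=2,popsize=25,maxiter=80); return r.x,r.fun
if __name__=='__main__':
    ft,fs=sys.argv[1:3]
    for v in(('top',),('side',),('top','side')):
        p,f=fit(ft,fs,v);print(v,p.round(4),round(f,1))
    print(W(p,HL).round(4).tolist())
E
python3 rk.py t0 s0; python3 rk.py t10 s10
```

```text
('top',) [ 0.4934 -0.1406 -1.7251] -79.5
('side',) [ 0.4919 -0.1631 -1.69  ] -152.0
('top', 'side') [ 0.491  -0.1641 -1.6867] -231.0
[[0.4395, -0.14, 0.029], [0.4752, -0.1441, 0.029], [0.511, -0.1483, 0.029], [0.5467, -0.1525, 0.029], [0.4353, -0.1757, 0.029], [0.471, -0.1799, 0.029], [0.5068, -0.184, 0.029], [0.5426, -0.1882, 0.029]]
('top',) [ 0.4888 -0.1556 -1.8187] -92.3
('side',) [ 0.517  -0.1861 -1.6877] -125.5
('top', 'side') [ 0.5167 -0.1878 -1.7042] -209.8
[[0.4656, -0.1628, 0.029], [0.5013, -0.1676, 0.029], [0.537, -0.1724, 0.029], [0.5726, -0.1771, 0.029], [0.4608, -0.1985, 0.029], [0.4965, -0.2032, 0.029], [0.5322, -0.208, 0.029], [0.5678, -0.2128, 0.029]]
```

```bash
python3 -m inch '[[[0,0,-0.06],0],[[0,0,-0.11],0],[[0,0,-0.11],0],[[0,0,-0.11],0]]' | grep tcp
cat > look.py <<'E'
import sys
from h import *
n=sys.argv[1]
cv2.imwrite(f'pics/raw_t{n}.png',robot.snapshot('top')[:,:,::-1]);cv2.imwrite(f'pics/raw_s{n}.png',robot.snapshot('side')[:,:,::-1])
E
python3 look.py 11; python3 rk.py t11 s11
python3 - <<'E'
from h import *
print('click centre',ray('top',[[258.4,207]],.029))
E
```

```text
tcp_pos: [0.4985, -0.0006, 0.4644]
('top',) [ 0.4891 -0.1557 -1.817 ] -91.9
('side',) [ 0.5193 -0.1873 -1.7051] -152.2
('top', 'side') [ 0.518  -0.1877 -1.7027] -234.5
[[0.4669, -0.1628, 0.029], [0.5026, -0.1675, 0.029], [0.5383, -0.1723, 0.029], [0.5739, -0.177, 0.029], [0.4621, -0.1985, 0.029], [0.4978, -0.2032, 0.029], [0.5335, -0.208, 0.029], [0.5692, -0.2127, 0.029]]
click centre [[ 0.51624699 -0.18574947  0.029     ]]
```

```bash
python3 p.py .5383,-.1723,.33,71.1; python3 -m inch '[[[-0.148,0.1,0.06],0],[[-0.148,0.1,0.1],0],[[-0.148,0.093,0.134],0],[[-0.148,0.093,0.134],0],[[-0.148,0.093,0.134],0]]'; python3 p.py .5383,-.1723,.24,71.1
```

```text
t 28.4 tcp [ 0.4985 -0.0005  0.464 ] yaw 71.1 F [-0.6 -0.  -0.3] gap 0.0253 tilt [-0.0043 -0.0001] j7 -0.49
.5383,-.1723,.33,71.1 -> [-0.1497, 0.0931, 0.134] 0.001 rows 4
time: 29.02
tcp_pos: [0.5376, -0.1724, 0.328]
orientation: [-0.003, 0.814, 0.58, -0.003]
contact_force: [-0.4, 0.7, -0.3]
finger_gap: 0.0261
grip_force: 49.5
t 29.0 tcp [ 0.5376 -0.1724  0.328 ] yaw 70.9 F [-0.4  0.7 -0.3] gap 0.0261 tilt [-0.0083  0.0013] j7 -0.21
.5383,-.1723,.24,71.1 -> [0.0003, 0.0006, 0.088] -0.003 rows 2
```

```bash
python3 -m inch '[[[0,0,0.05],0],[[0,0,0.085],0],[[0,0,0.085],0],[[0,0,0.085],0]]'; python3 p.py .5383,-.1723,.24,71.1
python3 - <<'E'
from g import *
b=robot.snapshot('side')[:,:,::-1]; cv2.imwrite('pics/raw_s12.png',b)
s=robot.read_state();P=np.array(s['tcp_pos']);o=np.array([240,170]);z=8
c=np.ascontiguousarray(cv2.resize(b[170:235,240:320],None,fx=z,fy=z,interpolation=2))
p=[.518,-.1877,-1.7027]; a=np.linspace(0,2*np.pi,40)
for h in[[x,y] for x in(-.018,.018) for y in(-.054,-.018,.018,.054)]:
    q=(proj('side',W(p,np.c_[h[0]+.015*np.cos(a),h[1]+.015*np.sin(a),0*a+.029]))-o+.5)*z
    cv2.polylines(c,[q.round().astype(int).reshape(-1,1,2)],True,(0,0,255),1)
q=(proj('side',np.c_[P[0]+.0135*np.cos(a),P[1]+.0135*np.sin(a),0*a+P[2]-.202])-o+.5)*z
cv2.polylines(c,[q.round().astype(int).reshape(-1,1,2)],True,(0,200,0),1)
cv2.imwrite('pics/c12.png',c)
E
```

```text
time: 29.52
tcp_pos: [0.5401, -0.1698, 0.2486]
orientation: [0.001, 0.813, 0.582, 0.001]
contact_force: [0.0, 0.9, -0.0]
finger_gap: 0.0254
grip_force: 49.5
t 29.5 tcp [ 0.5401 -0.1698  0.2486] yaw 71.2 F [ 0.   0.9 -0. ] gap 0.0254 tilt [ 0.0022 -0.    ] j7 -0.25
.5383,-.1723,.24,71.1 -> [-0.003, -0.0009, 0.0086] 0.002 rows 1
```

View pics/c12.png

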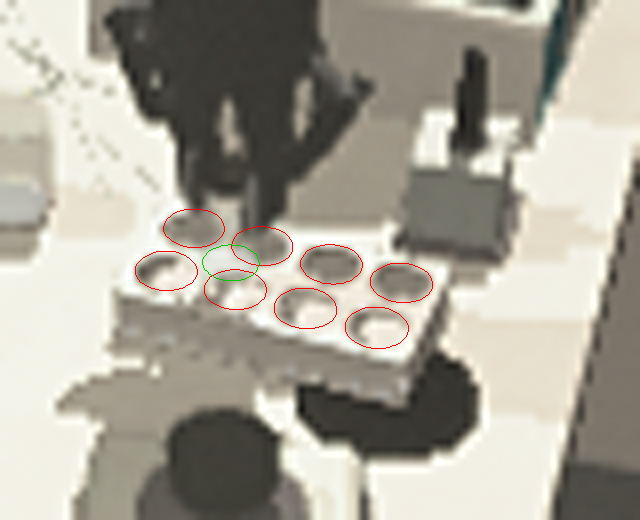

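The fitted circles (red) lie exactly on the rack holes. The clear glass vial is between the fingers at (225,205), with its foot predicted at (231,262). I'll shift 3 mm and lower, feeling for contact.

```bash
python3 -m inch '[[[-0.003,-0.001,0],0],[[-0.003,-0.001,0.008],0],[[-0.003,-0.001,0.014],0],[[-0.003,-0.001,0.014],0]]'; python3 p.py .5383,-.1723,.23,71.1; python3 -m inch '[[[0,0,0.004],0],[[0,0,0.008],0],[[0,0,0.008],0]]'; python3 p.py .5383,-.1723,.23,71.1
```

```text
time: 30.08
tcp_pos: [0.5371, -0.173, 0.2324]
orientation: [-0.001, 0.813, 0.582, -0.0]
contact_force: [-0.1, 0.6, 0.1]
finger_gap: 0.0252
grip_force: 49.5
t 30.1 tcp [ 0.5371 -0.173   0.2324] yaw 71.1 F [-0.1  0.6  0.1] gap 0.0252 tilt [-0.0014  0.0004] j7 -0.25
.5383,-.1723,.23,71.1 -> [0.001, 0.0009, 0.0024] 0.001 rows 1
time: 30.45
tcp_pos: [0.5373, -0.173, 0.2247]
orientation: [-0.0, 0.813, 0.582, -0.0]
contact_force: [-0.0, 0.3, 0.6]
finger_gap: 0.025
grip_force: 49.5
t 30.4 tcp [ 0.5373 -0.173   0.2247] yaw 71.2 F [-0.   0.3  0.6] gap 0.025 tilt [-0.0007  0.0002] j7 -0.25
.5383,-.1723,.23,71.1 -> [0.001, 0.0008, -0.0053] 0.001 rows 1
```

```bash
python3 -m inch '[[[0,0,0.006],0],[[0,0,0.012],0],[[0,0,0.0175],0],[[0,0,0.0175],0]]'; python3 p.py
```

```text
time: 30.95
tcp_pos: [0.5371, -0.173, 0.207]
orientation: [-0.0, 0.813, 0.582, -0.0]
contact_force: [0.6, 0.4, -0.6]
finger_gap: 0.0257
grip_force: 49.5
t 30.9 tcp [ 0.5371 -0.173   0.207 ] yaw 71.2 F [ 0.6  0.4 -0.6] gap 0.0257 tilt [-0.0011  0.0003] j7 -0.25
```

```bash
python3 -m inch '[[[0,0,0],0],[[0,0,0],0],[[0,0,0],0]]' 0.52; python3 -m inch '[[[0,0,-0.03],0],[[0,0,-0.08],0],[[0,0,-0.14],0],[[0,0,-0.2],0],[[0,0,-0.2],0]]' | grep -E 'tcp|force'; python3 look.py 13;  python3 p.py .512,.32,.41,71.1
```

```text
time: 31.32
tcp_pos: [0.5375, -0.1731, 0.2079]
orientation: [0.0, 0.813, 0.582, 0.0]
contact_force: [-0.1, -0.4, 0.5]
finger_gap: 0.0443
grip_force: 0.0
tcp_pos: [0.5388, -0.1733, 0.4129]
contact_force: [-0.1, -0.7, 0.0]
grip_force: 0.0
t 32.0 tcp [ 0.5371 -0.1731  0.4082] yaw 71.1 F [ 0.7  0.1 -0.8] gap 0.0446 tilt [ 0.0011 -0.0005] j7 -0.19
.512,.32,.41,71.1 -> [0.4585, -0.1832, -0.0018] 0.001 rows 8
```

```bash
python3 - <<'E'
from h import *
for n,f in(('side','s13'),('top','t13')):
    u=proj(n,[[.5375,-.173,.06],[.5375,-.173,.063]]).round().astype(int);im=cv2.imread(f'pics/raw_{f}.png');b0=cv2.imread(f'pics/raw_{f[0]}0.png')
    x,y=u[1];print(n,u,im[y-3:y+4,x-4:x+5].mean(2).astype(int).tolist())
E
python3 -m inch '[[[0.459,-0.183,0],0],[[0.459,-0.183,0],0],[[0.459,-0.183,0],0],[[0.459,-0.183,0],0],[[0.459,-0.183,0],0]]' | grep tcp; python3 p.py .512,.32,.41,71.1
```

```text
side [[269 199]
 [269 199]] [[238, 184, 246, 248, 166, 166, 163, 154, 145], [124, 169, 243, 238, 190, 187, 184, 188, 190], [156, 116, 93, 54, 58, 59, 100, 195, 247], [217, 87, 59, 64, 68, 66, 61, 74, 125], [206, 120, 51, 64, 69, 69, 62, 64, 131], [211, 212, 61, 51, 56, 54, 54, 77, 124], [209, 236, 136, 85, 67, 75, 112, 122, 132]]
top [[256 202]
 [256 202]] [[151, 152, 152, 152, 154, 155, 155, 158, 158], [143, 146, 148, 149, 152, 154, 156, 158, 160], [139, 142, 146, 150, 152, 155, 157, 159, 160], [139, 143, 146, 149, 152, 155, 157, 159, 160], [139, 143, 147, 151, 152, 155, 157, 159, 161], [141, 144, 147, 151, 152, 155, 158, 159, 161], [140, 144, 147, 151, 153, 155, 158, 159, 161]]
tcp_pos: [0.5208, 0.1407, 0.4058]
t 32.7 tcp [0.5208 0.1407 0.4058] yaw 71.1 F [ 1.6  0.2 -0.4] gap 0.0445 tilt [-0.0033 -0.0011] j7 -0.78
.512,.32,.41,71.1 -> [0.1668, -0.0663, -0.0042] 0.001 rows 3
```

The cap stands dark at the right place. On to the second vial.

```bash
python3 -m inch '[[[0.165,-0.066,0],0],[[0.165,-0.066,0],0],[[0.165,-0.066,0],0],[[0.165,-0.066,0],0],[[0.165,-0.066,0],0]]' 0.55 50 | grep tcp; python3 p.py .512,.32,.36,71.1 .512,.32,.2625,71.1
```

```text
tcp_pos: [0.5123, 0.3158, 0.4057]
t 33.3 tcp [0.5123 0.3158 0.4057] yaw 71.2 F [0.3 0.1 0.2] gap 0.047 tilt [-0.0027 -0.003 ] j7 -1.07
.512,.32,.36,71.1 -> [0.0039, -0.0016, 0.0457] 0.001 rows 1
.512,.32,.2625,71.1 -> [0.0, 0.0, 0.0975] -0.0 rows 2
```

```bash
python3 -m inch '[[[0.003,-0.001,0],0],[[0.003,-0.001,0.045],0],[[0.003,-0.001,0.07],0],[[0.003,-0.001,0.07],0]]' | grep -E 'tcp|force'; python3 p.py .512,.32,.2625,71.1
```

```text
tcp_pos: [0.5124, 0.318, 0.3358]
contact_force: [-0.2, 0.3, -0.2]
grip_force: 0.0
t 33.8 tcp [0.5124 0.318  0.3358] yaw 71.0 F [-0.2  0.3 -0.2] gap 0.0465 tilt [-0.0037 -0.003 ] j7 -1.09
.512,.32,.2625,71.1 -> [0.0018, -0.001, 0.0733] -0.001 rows 2
```

```bash
python3 -m inch '[[[0.001,-0.001,0.03],0],[[0.001,-0.001,0.055],0],[[0.001,-0.001,0.073],0],[[0.001,-0.001,0.073],0],[[0.001,-0.001,0.073],0]]' | grep -E 'tcp|force'; python3 p.py .512,.32,.2625,71.1;  python3 -m inch '[[[0,0,0],0],[[0,0,0],0],[[0,0,0],0],[[0,0,0],0],[[0,0,0],0]]' 0 50; python3 p.py
```

```text
tcp_pos: [0.5124, 0.3212, 0.2657]
contact_force: [0.3, -0.8, 0.4]
grip_force: 0.0
t 34.4 tcp [0.5124 0.3212 0.2657] yaw 71.1 F [ 0.3 -0.8  0.4] gap 0.0473 tilt [0.0016 0.0011] j7 -1.12
.512,.32,.2625,71.1 -> [-0.0013, -0.0, 0.0032] 0.001 rows 1
time: 35.05
tcp_pos: [0.5124, 0.3212, 0.2659]
orientation: [0.0, 0.813, 0.582, 0.001]
contact_force: [0.0, -0.2, 6.2]
finger_gap: 0.0255
grip_force: 49.0
t 35.0 tcp [0.5124 0.3212 0.2659] yaw 71.1 F [ 0.  -0.2  6.2] gap 0.0255 tilt [0.002  0.0011] j7 -1.12
```

```bash
python3 -m inch '[[[0,0,-0.02],0],[[0,0,-0.06],0],[[0,0,-0.12],0],[[0,0,-0.12],0]]'| grep -E 'tcp|force'; python3 p.py .499,0,.385,71.1 | tail -1;  python3 -m inch '[[[-0.308,0.09,0],0],[[-0.308,0.09,0],0],[[-0.308,0.09,0],0],[[-0.308,0.09,0],0],[[-0.308,0.09,0],0]]'| grep -E 'tcp|force';  python3 p.py .499,.0,.385,71.1 .499,0,.30,71.1
```

```text
tcp_pos: [0.5131, 0.3221, 0.3897]
contact_force: [1.1, 0.0, -0.8]
grip_force: 49.3
.499,0,.385,71.1 -> [-0.3093, 0.0908, 0.0047] 0.001 rows 6
tcp_pos: [0.4973, 0.0068, 0.3841]
contact_force: [1.2, -0.3, -1.1]
grip_force: 49.3
t 36.2 tcp [0.4973 0.0068 0.3841] yaw 71.2 F [ 1.2 -0.3 -1.1] gap 0.0253 tilt [-0.0006 -0.0001] j7 -0.55
.499,.0,.385,71.1 -> [-0.0059, 0.0038, -0.0009] 0.001 rows 1
.499,0,.30,71.1 -> [0.0, 0.0, 0.085] -0.0 rows 2
```

```bash
python3 -m inch '[[[-0.003,0,0],0],[[-0.003,0,0.04],0],[[-0.003,0,0.083],0],[[-0.003,0,0.083],0]]'| grep -E 'tcp|force';  python3 p.py .499,-.0,.3,71.1
```

```text
tcp_pos: [0.4961, 0.0067, 0.2993]
contact_force: [0.0, -1.0, 0.5]
grip_force: 49.7
t 36.7 tcp [0.4961 0.0067 0.2993] yaw 71.2 F [ 0.  -1.   0.5] gap 0.0253 tilt [-0.0054  0.0002] j7 -0.6
.499,-.0,.3,71.1 -> [-0.0054, 0.0049, -0.0007] 0.002 rows 1
```

```bash
python3 -m inch '[[[-0.0055,0.004,-0.004],0],[[-0.0055,0.004,-0.004],0],[[-0.0055,0.004,-0.004],0]]'| grep -E 'tcp|force';  python3 p.py .499,-.0,.3,71.1
```

```text
tcp_pos: [0.4992, -0.0006, 0.3069]
contact_force: [-0.1, 0.1, -0.0]
grip_force: 49.7
t 37.0 tcp [ 0.4992 -0.0006  0.3069] yaw 71.1 F [-0.1  0.1 -0. ] gap 0.0251 tilt [0.0021 0.0001] j7 -0.58
.499,-.0,.3,71.1 -> [0.0005, -0.0004, 0.0069] 0.001 rows 1
```

```bash
python3 -m inch '[[[0,0,0.007],0],[[0,0,0.013],0],[[0,0,0.018],0],[[0,0,0.018],0]]'| grep -E 'tcp|force';  python3 p.py; python3 -m inch '[[[0,0,0.005],0],[[0,0,0.0105],0],[[0,0,0.0105],0],[[0,0,0.0105],0]]'| grep -E 'tcp|force';  python3 p.py
```

```text
tcp_pos: [0.4989, -0.0005, 0.2871]
contact_force: [0.4, -0.6, 0.1]
grip_force: 49.8
t 37.5 tcp [ 0.4989 -0.0005  0.2871] yaw 71.2 F [ 0.4 -0.6  0.1] gap 0.0255 tilt [-0.0009 -0.    ] j7 -0.59
tcp_pos: [0.4997, -0.0007, 0.2799]
contact_force: [-5.4, -0.8, 27.7]
grip_force: 54.2
t 38.0 tcp [ 0.4997 -0.0007  0.2799] yaw 71.1 F [-5.4 -0.8 27.7] gap 0.025 tilt [ 0.004  -0.0008] j7 -0.6
```

```bash
for i in 1 2 3 4; do python3 -m inch '[[[0,0,0],0],[[0,0,0],0],[[0,0,0],0],[[0,0,0],0],[[0,0,0],0]]' | grep -E 'contact'; done; python3 p.py; python3 -m inch '[[[0,0,-0.01],0],[[0,0,-0.03],0],[[0,0,-0.09],0],[[0,0,-0.14],0],[[0,0,-0.19],0]]'| grep tcp; python3 -m inch '[[[0,0,0],0],[[0,0,0],0]]' |grep tcp; python3 look.py 14; python3 rk.py t14 s14
```

```text
contact_force: [-4.3, -0.9, 28.2]
contact_force: [-5.4, -0.6, 28.3]
contact_force: [-4.4, -1.7, 28.2]
contact_force: [-4.1, -0.3, 27.7]
t 40.5 tcp [ 0.4997 -0.0007  0.2799] yaw 71.1 F [-4.1 -0.3 27.7] gap 0.0253 tilt [ 0.004  -0.0008] j7 -0.6
tcp_pos: [0.4987, -0.0006, 0.4686]
tcp_pos: [0.4985, -0.0007, 0.4664]
('top',) [ 0.4864 -0.1509 -1.7044] -101.7
('side',) [ 0.5192 -0.1872 -1.6942] -146.5
('top', 'side') [ 0.5182 -0.1877 -1.7033] -238.3
[[0.4671, -0.1627, 0.029], [0.5028, -0.1675, 0.029], [0.5385, -0.1722, 0.029], [0.5742, -0.177, 0.029], [0.4623, -0.1984, 0.029], [0.498, -0.2032, 0.029], [0.5337, -0.2079, 0.029], [0.5694, -0.2127, 0.029]]
```

```bash
python3 p.py .466,-.163,.33,71.1; python3 -m inch '[[[-0.164,0.022,0.06],0],[[-0.164,0.022,0.1],0],[[-0.164,0.022,0.136],0],[[-0.164,0.022,0.136],0],[[-0.164,0.022,0.136],0]]'|grep tcp; python3 p.py .466,-.163,.25,71.1
```

```text
t 41.5 tcp [ 0.4985 -0.0007  0.4655] yaw 71.2 F [-0.1  0.5 -0.4] gap 0.0254 tilt [-0.0033 -0.0002] j7 -0.5
.466,-.163,.33,71.1 -> [-0.1641, 0.0217, 0.1355] 0.001 rows 4
tcp_pos: [0.4651, -0.164, 0.3283]
t 42.1 tcp [ 0.4651 -0.164   0.3283] yaw 71.0 F [ 0.2 -0.1  0.5] gap 0.0253 tilt [-0.0071  0.0017] j7 -0.22
.466,-.163,.25,71.1 -> [0.0012, 0.0005, 0.0783] -0.002 rows 2
```

```bash
python3 -m inch '[[[0,0,0.04],0],[[0,0,0.078],0],[[0,0,0.078],0],[[0,0,0.078],0]]'|grep tcp; python3 p.py .466,-.163,.234,71.1
```

```text
tcp_pos: [0.4678, -0.1621, 0.2545]
t 42.6 tcp [ 0.4678 -0.1621  0.2545] yaw 71.2 F [ 0.1  0.2 -0.3] gap 0.0252 tilt [ 0.0021 -0.0001] j7 -0.26
.466,-.163,.234,71.1 -> [-0.0014, -0.0014, 0.0205] 0.002 rows 1
```

```bash
python3 -m inch '[[[-0.001,-0.001,0],0],[[-0.001,-0.001,0.01],0],[[-0.001,-0.001,0.017],0],[[-0.001,-0.001,0.017],0]]'|grep -E 'tcp|force'; python3 p.py .466,-.163,.225,71.1;  python3 -m inch '[[[0,0,0.004],0],[[0,0,0.01],0],[[0,0,0.01],0]]'|grep -E 'tcp|force'; python3 p.py .466,-.163,.2095,71.1
```

```text
tcp_pos: [0.4652, -0.1634, 0.2355]
contact_force: [-0.6, 0.5, -0.0]
grip_force: 51.0
t 43.1 tcp [ 0.4652 -0.1634  0.2355] yaw 71.1 F [-0.6  0.5 -0. ] gap 0.0252 tilt [-0.0014  0.0004] j7 -0.27
.466,-.163,.225,71.1 -> [0.0007, 0.0006, 0.0105] 0.001 rows 1
tcp_pos: [0.4653, -0.1634, 0.2256]
contact_force: [0.2, -0.5, -0.5]
grip_force: 51.0
t 43.5 tcp [ 0.4653 -0.1634  0.2256] yaw 71.2 F [ 0.2 -0.5 -0.5] gap 0.0247 tilt [-0.001   0.0003] j7 -0.27
.466,-.163,.2095,71.1 -> [0.0006, 0.0005, 0.0161] 0.001 rows 1
```

```bash
python3 -m inch '[[[0,0,0.006],0],[[0,0,0.012],0],[[0,0,0.0155],0],[[0,0,0.0155],0]]'|grep -E 'tcp|force';  python3 -m inch '[[[0,0,0],0],[[0,0,0],0],[[0,0,0],0]]' 0.52|grep -E 'tcp|force'; python3 -m inch '[[[0,0,-0.03],0],[[0,0,-0.08],0],[[0,0,-0.14],0],[[0,0,-0.2],0],[[0,0,-0.25],0]]' | grep -E 'tcp|force'; python3 look.py 15
python3 - <<'E'
from h import *
im=cv2.imread('pics/raw_s15.png')
for P in([.538,-.1725,.063],[.466,-.163,.063]):
    x,y=proj('side',[P])[0].round().astype(int);print(im[y-3:y+4,x-4:x+5].mean(2).astype(int).tolist())
E
python3 p.py
```

```text
tcp_pos: [0.4654, -0.1634, 0.2103]
contact_force: [-0.0, -0.7, -0.6]
grip_force: 51.0
tcp_pos: [0.4656, -0.1635, 0.2108]
contact_force: [-0.2, -0.1, 0.2]
grip_force: 0.0
tcp_pos: [0.4652, -0.1634, 0.4633]
contact_force: [0.8, -0.5, -0.2]
grip_force: 0.0
[[239, 183, 245, 248, 164, 166, 162, 153, 146], [124, 169, 243, 238, 189, 189, 184, 189, 192], [156, 116, 93, 55, 58, 60, 99, 194, 247], [217, 87, 59, 65, 70, 67, 63, 74, 126], [205, 118, 51, 63, 69, 67, 62, 65, 130], [211, 212, 62, 51, 57, 55, 53, 75, 124], [208, 235, 135, 86, 67, 72, 111, 122, 132]]
[[237, 241, 240, 239, 232, 240, 78, 90, 81], [156, 231, 247, 237, 178, 233, 140, 162, 103], [122, 132, 233, 181, 131, 138, 191, 216, 161], [124, 126, 98, 56, 60, 61, 60, 76, 160], [147, 183, 45, 61, 66, 68, 67, 63, 99], [218, 251, 38, 57, 63, 64, 59, 58, 104], [247, 245, 77, 48, 50, 49, 49, 70, 116]]
t 45.1 tcp [ 0.4668 -0.1637  0.4661] yaw 71.1 F [ 1.2  0.  -0.3] gap 0.0446 tilt [ 0.0109 -0.0037] j7 -0.16
```

```bash
python3 p.py .505,.30,.50,-18.2; python3 -m inch '[[[0.45,-0.115,-0.034],1.558],[[0.45,-0.115,-0.034],1.558],[[0.45,-0.115,-0.034],1.558],[[0.45,-0.115,-0.034],1.558],[[0.45,-0.115,-0.034],1.558]]' 0.37 40|grep tcp; python3 p.py .505,.30,.50,-18.2
```

```text
t 45.1 tcp [ 0.4668 -0.1637  0.4661] yaw 71.1 F [ 1.2  0.  -0.3] gap 0.0446 tilt [ 0.0109 -0.0037] j7 -0.16
.505,.30,.50,-18.2 -> [0.4511, -0.1138, -0.0339] 1.559 rows 9
tcp_pos: [0.4886, 0.1187, 0.4806]
t 45.8 tcp [0.4886 0.1187 0.4806] yaw 22.3 F [ 1.3 -0.8  0.2] gap 0.0315 tilt [-0.001  -0.0007] j7 -1.54
.505,.30,.50,-18.2 -> [0.0839, -0.1616, -0.0194] 0.706 rows 4
```

```bash
python3 -m inch '[[[0.084,-0.16,-0.02],0.706],[[0.084,-0.16,-0.02],0.706],[[0.084,-0.16,-0.02],0.706],[[0.084,-0.16,-0.02],0.706],[[0.084,-0.16,-0.02],0.706]]' |grep tcp; python3 -m inch '[[[0,0,0],0],[[0,0,0],0]]'|grep tcp; python3 p.py .5406,.4158,.50,-18.2
```

```text
tcp_pos: [0.5046, 0.2976, 0.5]
tcp_pos: [0.5052, 0.2961, 0.5012]
t 46.6 tcp [0.5052 0.2961 0.5012] yaw -17.9 F [-0.2  0.8  0.3] gap 0.0315 tilt [-0.0002 -0.0003] j7 -2.48
.5406,.4158,.50,-18.2 -> [-0.003, -0.1248, 0.0012] 0.006 rows 2
```

```bash
python3 -m inch '[[[-0.003,-0.06,0],0.005],[[-0.003,-0.123,0],0.005],[[-0.003,-0.123,0],0.005],[[-0.003,-0.123,0],0.005]]' |grep tcp;  python3 p.py .5406,.4158,.4465,-18.2
python3 - <<'E'
from h import *
cv2.imwrite('pics/raw_s16.png',robot.snapshot('side')[:,:,::-1])
P=[[.5406,.4158,.2875]]; print(proj('side',P))
E
```

```text
tcp_pos: [0.5402, 0.4142, 0.5007]
t 47.1 tcp [0.5402 0.4142 0.5007] yaw -18.2 F [-0.2 -0.2 -0.3] gap 0.0315 tilt [-0.0005 -0.0016] j7 -2.6
.5406,.4158,.4465,-18.2 -> [-0.0001, -0.0017, 0.0542] 0.001 rows 1
[[209.84859416 276.7017618 ]]
```

```bash
python3 -m inch '[[[0,-0.002,0.01],0],[[0,-0.002,0.03],0],[[0,-0.002,0.045],0],[[0,-0.002,0.053],0],[[0,-0.002,0.053],0]]' 0.6|grep -E 'tcp|force'; python3 -m inch '[[[0,0,0],0],[[0,0,0],0],[[0,0,0],0],[[0,0,0],0],[[0,0,0],0]]' 0 30; python3 p.py
```

```text
tcp_pos: [0.5404, 0.4168, 0.4477]
contact_force: [0.0, 0.0, 0.3]
grip_force: 0.0
time: 48.42
tcp_pos: [0.5403, 0.4161, 0.449]
orientation: [0.001, 0.987, -0.158, -0.0]
contact_force: [-2.9, -4.6, 5.5]
finger_gap: 0.0107
grip_force: 29.7
t 48.4 tcp [0.5403 0.4161 0.449 ] yaw -18.2 F [-2.9 -4.6  5.5] gap 0.0107 tilt [-0.0006 -0.0019] j7 -2.61
```

Run:
```python
import numpy as np
a=np.linspace(1.778,.29,16)
for k in range(3):
    r=a[5*k+1:5*k+6];b=a[5*k]
    print([[0,round(.204*(np.cos(x)-np.cos(b)),4),round(-.204*(np.sin(x)-np.sin(b)),4)] for x in r])
```

```text
[[0, np.float64(0.02), np.float64(-0.0032)], [0, np.float64(0.0402), np.float64(-0.0044)], [0, np.float64(0.0604), np.float64(-0.0035)], [0, np.float64(0.0804), np.float64(-0.0007)], [0, np.float64(0.1001), np.float64(0.0041)]]
[[0, np.float64(0.0191), np.float64(0.0067)], [0, np.float64(0.0374), np.float64(0.0153)], [0, np.float64(0.0548), np.float64(0.0256)], [0, np.float64(0.0711), np.float64(0.0376)], [0, np.float64(0.0861), np.float64(0.0512)]]
[[0, np.float64(0.0136), np.float64(0.015)], [0, np.float64(0.0256), np.float64(0.0312)], [0, np.float64(0.036), np.float64(0.0486)], [0, np.float64(0.0446), np.float64(0.0669)], [0, np.float64(0.0513), np.float64(0.086)]]
```

```bash
python3 -m inch '[[[0,0.02,-0.003],0],[[0,0.04,-0.0045],0],[[0,0.0604,-0.0035],0],[[0,0.0804,-0.001],0],[[0,0.1,0.004],0]]'|grep -E 'tcp|force|gap'; python3 p.py; python3 -m inch '[[[0,0.019,0.0067],0],[[0,0.0374,0.0153],0],[[0,0.055,0.0256],0],[[0,0.071,0.0376],0],[[0,0.086,0.051],0]]'|grep -E 'tcp|force|gap'; python3 p.py
```

```text
tcp_pos: [0.5089, 0.3231, 0.4456]
contact_force: [-0.3, 2.5, -1.6]
finger_gap: 0.0105
grip_force: 30.0
t 49.0 tcp [0.5089 0.3231 0.4456] yaw -18.1 F [-0.3  2.5 -1.6] gap 0.0105 tilt [0.0022 0.0047] j7 -2.52
tcp_pos: [0.4816, 0.2411, 0.3932]
contact_force: [-2.5, 1.2, 0.5]
finger_gap: 0.0103
grip_force: 31.9
t 49.7 tcp [0.4816 0.2411 0.3932] yaw -18.1 F [-2.5  1.2  0.5] gap 0.0103 tilt [-0.0005  0.0025] j7 -2.43
```

```bash
python3 -m inch '[[[0,0.0136,0.015],0],[[0,0.0256,0.031],0],[[0,0.036,0.0485],0],[[0,0.0446,0.067],0],[[0,0.0513,0.086],0]]'|grep -E 'tcp|force|gap'; python3 p.py;  python3 -m inch '[[[0,0.001,0.005],0],[[0,0.001,0.008],0],[[0,0.001,0.008],0]]'|grep -E 'tcp|force|gap'; python3 p.py
```

```text
tcp_pos: [0.4654, 0.1915, 0.3066]
contact_force: [-3.8, 0.3, 0.7]
finger_gap: 0.0106
grip_force: 33.0
t 50.3 tcp [0.4654 0.1915 0.3066] yaw -18.1 F [-3.8  0.3  0.7] gap 0.0106 tilt [-0.0024  0.    ] j7 -2.37
tcp_pos: [0.465, 0.1898, 0.299]
contact_force: [-5.6, -3.4, 0.9]
finger_gap: 0.0104
grip_force: 33.0
t 50.7 tcp [0.465  0.1898 0.299 ] yaw -18.2 F [-5.6 -3.4  0.9] gap 0.0104 tilt [-0.0042 -0.0025] j7 -2.37
```

```bash
python3 -m inch '[[[0,0,0],0],[[0,0,0],0],[[0,0,0],0]]' 0.35|grep -E 'tcp|gap'; python3 -m inch '[[[0,0,-0.02],0],[[0,0,-0.05],0],[[0,0,-0.09],0],[[0,0,-0.09],0]]'|grep -E 'tcp|force'; python3 -m inch '[[[0,0,0],0],[[0,0,0],0],[[0,0,0],0]]' 0 20|grep -E 'tcp|gap';python3 p.py .481,.235,.36,-18.2
```

```text
tcp_pos: [0.4669, 0.1911, 0.2997]
finger_gap: 0.0304
tcp_pos: [0.4674, 0.1912, 0.3922]
contact_force: [-0.3, -0.3, 0.2]
grip_force: 0.0
tcp_pos: [0.4661, 0.1906, 0.3884]
finger_gap: 0.0001
t 51.9 tcp [0.4661 0.1906 0.3884] yaw -18.1 F [ 0.4  0.7 -0.3] gap 0.0001 tilt [-0.0017 -0.0008] j7 -2.36
.481,.235,.36,-18.2 -> [0.0004, -0.0469, 0.0284] 0.001 rows 1
```

```bash
python3 -m inch '[[[0,-0.047,0],0],[[0,-0.047,0.028],0],[[0,-0.047,0.028],0],[[0,-0.047,0.028],0]]'|grep -E 'tcp|force'; python3 -m inch '[[[0,0,0.012],0],[[0,0,0.024],0],[[0,0,0.034],0],[[0,0,0.034],0]]'|grep -E 'tcp|force'; python3 p.py
```

```text
tcp_pos: [0.481, 0.2348, 0.3614]
contact_force: [0.1, -0.3, 0.3]
grip_force: 0.0
tcp_pos: [0.4808, 0.2352, 0.3265]
contact_force: [-0.4, 0.1, 1.9]
grip_force: 0.9
t 52.9 tcp [0.4808 0.2352 0.3265] yaw -18.1 F [-0.4  0.1  1.9] gap 0.0002 tilt [-0.0012 -0.0005] j7 -2.43
```

Contact with the ajar lid. Pressing on.

```bash
python3 -m inch '[[[0,0,0.005],0],[[0,0,0.01],0],[[0,0,0.014],0],[[0,0,0.014],0]]'|grep -E 'tcp|force'; python3 -m inch '[[[0,0,0.003],0],[[0,0,0.006],0],[[0,0,0.006],0]]'|grep -E 'tcp|force';python3 p.py
```

```text
tcp_pos: [0.4807, 0.2337, 0.3136]
contact_force: [-1.8, -4.5, 8.7]
grip_force: 3.7
tcp_pos: [0.481, 0.2345, 0.3073]
contact_force: [0.3, -0.3, 1.2]
grip_force: 0.7
t 53.8 tcp [0.481  0.2345 0.3073] yaw -18.2 F [ 0.3 -0.3  1.2] gap 0.0001 tilt [ 0.0001 -0.0008] j7 -2.43
```

```bash
python3 -m inch '[[[0,0,0.002],0],[[0,0,0.004],0],[[0,0,0.004],0]]'|grep -E 'tcp|force'; python3 -m inch '[[[0,0,-0.02],0],[[0,0,-0.07],0],[[0,0,-0.13],0],[[0,0.06,-0.16],0],[[0,0.12,-0.16],0]]'|grep -E 'tcp|force'; python3 -m inch '[[[0,0.05,0],0],[[0,0.11,0],0],[[0,0.15,0],0],[[0,0.15,0],0],[[0,0.15,0],0]]'|grep -E 'tcp|force'; python3 look.py 17
python3 - <<'E'
from h import *
f=lambda n:cv2.imread(f'pics/raw_{n}.png')
cv2.imwrite('pics/c17.png',np.vstack([np.hstack([cv2.resize(f(n)[130:350,170:330],(400,550)[::1],interpolation=2) for n in('s0','s17')])]))
E
```

```text
tcp_pos: [0.4809, 0.2345, 0.3043]
contact_force: [-2.4, -4.1, 14.2]
grip_force: 7.1
tcp_pos: [0.4445, 0.1229, 0.4653]
contact_force: [1.1, -1.1, 0.4]
grip_force: 0.0
tcp_pos: [0.3978, -0.0189, 0.4633]
contact_force: [-0.1, -0.5, 0.2]
grip_force: 0.0
```

View pics/c17.png

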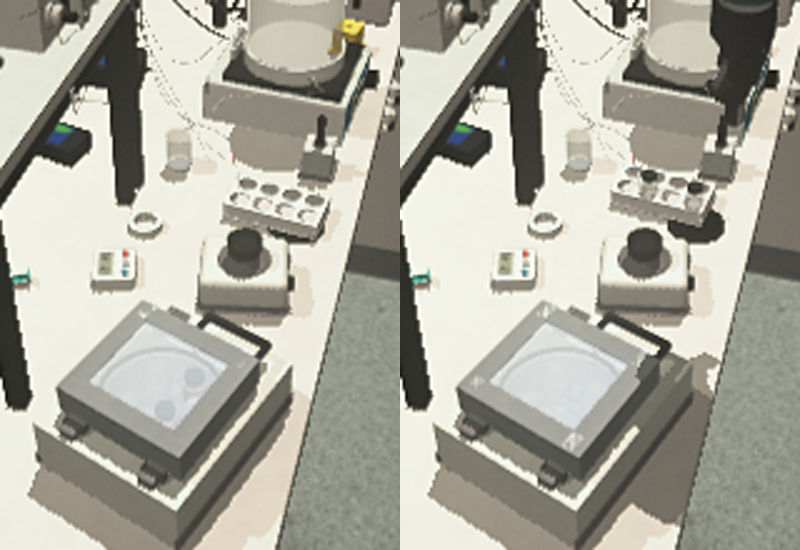

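The lid now sits exactly as at the start and stays down without being held, at (550,380). The vials stand in the rack at (650,185) and (697,195), the pin is in its stand at (720,140), and the bystanders have not moved. Handing in.

```bash
python3 -c "
from cell import robot
print(robot.finish_job())"
```

```text
the job is handed in; nothing more can be done
None
```

The job is done and handed in at about 55 s of the 210 s. The pin is back in its stand, both vials present (samples 2 and 3) were pressed on the mixer for over two seconds each and stand in the rack, and the lid is shut and latched; the verdict itself was not shown.

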